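Put the gas cell away in the sliding-door dry cabinet

ROBOT

A 7-joint arm with a two-finger parallel gripper is mounted at the origin on the work surface. World frame = base frame: x ahead of the robot, y to its left, z up, the work surface at z = 0. Lengths are in m, angles in rad, forces in N, time in s.
With the tool pointing down it reaches from about 0.425 to 0.925 m from the base axis. Payload 6.8 kg.
Tool frame: the origin (TCP) lies on the mounting face of the last link; the fingertips stand 173 mm ahead of it and the grasp point (between the pads) lies 155 mm ahead of it (manip.tcp_to_tips is the distance from the TCP to the fingertips, in m); z points along the fingers, y is the direction in which the jaws open and shut (so a half turn about z gives the same grasp; the last joint's range is limited). The gripper opens to 85 mm and grips with 20 to 120 N. Pads are 22 mm wide; open, the fingers measure 114 mm over their backs; the gripper's body (76 mm by 85 mm) begins 54 mm behind the grasp point. The pads swing forward as they close: fully open they stand 13 mm farther back than shut.
Start: joints at [-1.29, 0.477, 0.022, 1.555, -0.011, 1.109, -0.083], TCP at [0.256, 0.625, 0.405] pointing down, gripper open.
Joint ranges: [-2.96, 2.96], [-0.34, 2.1], [-1.41, 1.46], [0.24, 2.44], [-1.37, 4.51], [0.17, 1.92], [-2.96, 2.96]. Speed limits (rad/s): [2.39, 2.39, 3.14, 3.14, 3.14, 3.14, 3.14].

INTERFACE

Orientations are given as a unit quaternion [x, y, z, w].
In Python, from station import manip gives the robot as it stands. The module is installed in compiled form; this text tells all that it offers.
- The arm moves only by the tool apply_moves, never from a script. Its argument "deltas" is a list of rows, each a list of 6 numbers: the shift along the tool's x, y, z in units of 20 mm (1.0 is 20 mm), then the turn, a rotation vector about the tool's x, y, z in units of pi rad (1.0 is pi rad). In form: [[dx, dy, dz, rx, ry, rz], ...]. A call has 1 to 12 rows; each row shifts and turns the commanded pose from where the row before left it, along the tool's axes as they then stand; what a row does not reach is not made up. A row lasts 1/10 s, in which the tool goes at most 50 mm and 8.59 degrees, less where a joint would pass 70% of its speed; a pose out of reach is approached as far as the arm can. A call with a number of a shift or a turn outside -1 to 1 is refused whole. A call with a gripper value outside its range is refused whole. "jaw" is the closure, from -1 (fully open) to 1 (shut), so that 0 is half open, set as the call begins (left out, the last holds). The fingers move at their own pace and stop on an object; "grip_force" is the grip in N (left out, the last holds). Time passes only in rows, so rows that do not move let the fingers close. It gives the time, the measured TCP pose, the force and the opening at its end, in the units of the state.
- manip.get_state(): the state, without advancing time (a new reading comes with each control period).
- manip.camera(name): name is "scene" or "top" or "wrist"; returns a dict with "img" (480x640x3 uint8, red, green, blue), "range_z" (480x640 float32, m along the optical axis (not along the pixel's ray), 0 where there is no reading), "camera_matrix" (3x3 intrinsics, pixels), "R" (3x3) and "t" (3): a world point X has camera coordinates R X + t; the wrist camera has in their place "T_tool_cam" (4x4, takes a point from camera to tool coordinates, whose origin is the TCP and whose axes are the flange's). Camera axes: x right, y down, z forward; pixel columns grow to the right and rows downward; lengths in m; the calibration is good to about 2 mm. The wrist camera is an equidistant fisheye: a pixel r from the principal point sees the ray r / f radians off the axis. A picture is of the moment at which its call begins: read the wrist's pose just before it.
- manip.job_done(): hands the job in, once; it reports no verdict.
Trained networks look in the newest picture that a camera, given by its name, has taken for a name from the list of things; names that differ only in an ending like _2 or _b are one class to them, and where a whole thing is asked for, a point or a joint stands for the part that bears it (a point fixed in the world has none). Each returns a list of dicts, best first, with "p" (0 to 1); they miss things now and then, are a little off and sometimes report something else, mostly with a low value. They report only what shows in the picture. A call takes as long as a camera call. They do not tell look-alikes from the thing itself.
- manip.search_frame(camera, query): "at" ([x, y, z] in m, in the coordinates of the camera as it stood for that picture, good to about 4 mm: the middle of the surface that is visible of it).
- manip.outline_of(camera, query): "mask" (480x640 bool, what is visible of it).
- manip.place_of(camera, query): "at" ([x, y, z] in m, in the coordinates of the camera as it stood for that picture, good to about 4 mm: a listed point, or the origin of a listed thing).
The state is a dict: "t": time; "joint_positions": joint angles; "qvel": joint speeds; "joint_torque": joint torques, N m; "ee_pos": TCP position; "tool_rot": TCP orientation; "ft_force": force on the tool from outside, world axes, zero at the start; "torque": the same for the moment, N m; "gripper_width": finger opening in m.
Only numpy, scipy, OpenCV 4.12 (cv2) and the standard library are available. Lean on these libraries where they do the work, as an engineer would, in place of code of your own. Each camera call takes 0.05 s, during which the arm holds its last target.

TASK

Put the glass gas cell away in the dry cabinet: slide open the door that its empty V-rack stands behind, set the cell down gently in the rack with both taps pointing up, and slide the door fully shut again so that both doors are closed. Do not force the door or the cell against anything, and leave the canister, bottle, die and mortar where they stand.

Things in the scene. Friction and masses are not known exactly. Their poses are not given: they have to be found in the camera images.
- cabinet: Clear dry cabinet in an aluminium frame, fixed, 560 wide (y) x 290 deep (x) x 255 high. Origin: middle of its front lower edge, at desk height; x to its back, y left as the robot sees it, z up. Floor top at z 12 mm. Its front slopes back at 50 degrees to the desk, filled by two sliding doors in parallel tracks. A partition at y = 0 parts the left and right compartments. Front side faces the robot.
- header (a point): Lower front edge of the header bar over the doors, at its middle (126 mm behind the cabinet's front edge, 238 mm up; the bar runs along y, a roof at 240 mm lies behind it). The rack stands under this bar, so a compartment can be entered only with the tool tilted, pointing forward and down, about 30 to 50 degrees from vertical. Axes as the cabinet's.
- sill (a point): Top edge of the sill bar under the doors, at its middle (10 mm before the cabinet's front edge, 77 mm up; the bar runs along y over the full width). Axes as the cabinet's.
- left_door (a joint): Left bypass door (outer track): metres slid open, 0 = shut against the jamb, 0.19 = open at its stop. Opens along the cabinet's -y, in front of the right door. Clear pane in an aluminium frame, 272 wide, 213 up the slope, 16 thick. About 3 N of friction; it stays where it is left, so push it home until it meets the jamb (firm rubber bumpers at both stops). Over 60 N is force.
- right_door (a joint): Right bypass door, in the inner track 24 mm farther in: same size and friction as the left one, but it opens along the cabinet's +y, behind the left door. 0 = shut against the jamb, 0.19 = open at its stop.
- left_pull (a point): Centre of the floor of the left door's recessed finger pull: a cup in the wide outer stile, 42 wide (along y) x 90 long (up the slope) x 13.5 mm deep, centre 30 mm from the door's outer edge. Shut fingertips fit in and slide the door by pushing on the cup's side wall. Axes: x up the slope, y along the track (cabinet's y), z out of the door, 50 degrees from vertical. Moves with the door.
- right_pull (a point): The same point of the right door's finger pull, same size and axes. With the right door fully open, its cup's near edge is still 11 mm clear of the left door's edge, whose face stands 24 mm prouder.
- rack: V-rack, fixed on the cabinet's floor behind the left or right door (165 mm left or right of the cabinet's middle, 135 mm behind its front edge): two white V plates 8 mm thick at y = -46 and +46, 90-degree Vs open upward, on a 70 x 120 mm base. Origin: centre of its underside; y along the cell's axis, z up. The V lips reach 24 mm to either side of the seated axis and up to 1.5 mm below it.
- rack_seat (a point): Where the cell's origin lies when seated in the rack, 75 mm above the rack's origin; axes as the rack's. Either end of the cell may lie to either side.
- cell: Glass gas cell, 0.28 kg: tube 36 mm in diameter, 110 long, between dark round end caps (50 in diameter, 14 thick), 138 mm overall. Origin: middle of the tube axis; y along the tube, z towards the taps. Two taps at y = -36 and +36 rise to 43 mm above the axis, with cross bars 30 long (along x); between them the tube can be gripped. Starts in the stand, taps up. Over 40 N on rack or cabinet breaks it.
- stand: Filling stand, fixed on the desk: the same two V plates (y = -46 and +46) on a grey base 110 x 160 x 12 mm; the cell lies in it with its axis 83 mm above the desk. Origin: centre of its underside, y along the cell's axis, x roughly away from the robot, z up.
- canister: Aluminium desiccant canister, 72 mm in diameter, 60 high, loose, in the other compartment. Origin: centre of its underside. Leave it.
- die: Steel pellet die, 64 mm in diameter, 85 high, on the desk. Origin: centre of its underside. Leave it.
- mortar: White mortar bowl, 90 mm in diameter, 40 high, on the desk. Origin: centre of its underside. Leave it.
- bottle: Clear bottle on the desk behind the stand, 54 mm in diameter, 160 high. Origin: centre of its underside. Leave it.
Things that resemble listed ones, but are neither listed nor needed, are in the scene too. Leave any purple look-alike of the cell alone.

How it is judged:
By the outcome, as a careful person would: the job done as asked, in the order asked, and still so for the second after the job is handed in, with the robot touching nothing.
It also fails if it takes over 72 s, if anything falls off the work surface, if the arm or the gripper's body presses on something with over 40 N, if the wrist force passes 120 N, or if a joint passes its speed limit or range.

## Working session

There is one attempt and no reset: what is moved stays moved. The work goes in short steps, Python scripts to look and compute and a tool call to move; the robot and the scene stay as the last step left them, time stands still between calls to the robot, and variables do not carry over. Pictures are saved under pics/ and viewed, and the job is handed in when it is done.

Besides the shell and the picture viewer there is one more tool, called after "Call:" in YAML: its name, and indented under it one key for each argument. apply_moves: Moves the arm, as the interface text tells. Shifts and turns lie within -1 to 1; 1 stands for 20 mm of shift or pi rad of turn. Its arguments: {"type":"object","properties":{"deltas":{"type":"array"},"jaw":{"type":"number"},"grip_force":{"type":"number"}},"required":["deltas"]}

```bash
ls; mkdir -p pics; python3 - <<'E'
from station import manip
import cv2,numpy as np
s=manip.get_state(); print({k:np.round(v,4).tolist() for k,v in s.items()})
for n in ["scene","top","wrist"]:
    c=manip.camera(n); cv2.imwrite(f"pics/{n}0.png",c["img"][:,:,::-1])
    np.savez(f"{n}0.npz",**c)
    print(n,[k for k in c], c["camera_matrix"].tolist())
    for q in ["cabinet","header","sill","left_pull","right_pull","rack","rack_seat","cell","stand","canister","die","mortar","bottle"]:
        r=manip.place_of(n,q)
        for d in r[:3]:
            p=np.array(d["at"])
            if "R" in c: p=c["R"].T@(p-c["t"])
            else:
                from scipy.spatial.transform import Rotation as Ro
                p=(c["T_tool_cam"]@np.r_[p,1])[:3]; p=Ro.from_quat(s["tool_rot"]).apply(p)+s["ee_pos"]
            print(" ",q,round(d["p"],2),np.round(p,4))
E
```

```text
pics
{'t': 0.0, 'joint_positions': [-1.2901, 0.4778, 0.0224, 1.5565, -0.0115, 1.1093, -0.0831], 'qvel': [-0.0002, 0.0002, -0.0015, -0.0014, -0.0016, 0.0006, 0.002], 'joint_torque': [-0.0003, -59.6459, 1.608, -28.1194, 0.0126, 0.0097, 0.0], 'ee_pos': [0.2558, 0.6244, 0.4037], 'tool_rot': [0.1932, 0.9812, -0.0009, -0.0001], 'ft_force': [0.8604, 0.7499, -0.4276], 'torque': [0.0052, 0.0261, -0.0179], 'gripper_width': 0.0853}
scene ['img', 'range_z', 'camera_matrix', 'R', 't'] [[542.3110877456411, 0.0, 315.7084019922225], [0.0, 542.3110877456411, 240.66182923485542], [0.0, 0.0, 1.0]]
  cabinet 0.78 [ 0.4371 -0.1414  0.0046]
  header 0.61 [ 0.5656 -0.1389  0.2414]
  sill 0.78 [ 0.4292 -0.1413  0.0775]
  left_pull 0.67 [0.5015 0.0978 0.1478]
  left_pull 0.44 [0.2912 0.2847 0.0035]
  right_pull 0.88 [ 0.5413 -0.3684  0.13  ]
  cell 0.87 [0.3756 0.558  0.0273]
  cell 0.86 [0.5035 0.3416 0.0839]
  stand 0.62 [0.5066 0.3362 0.0039]
  stand 0.45 [0.5053 0.3394 0.0853]
  die 0.79 [ 3.203e-01  1.942e-01 -2.000e-04]
  mortar 0.88 [0.2924 0.2833 0.002 ]
  bottle 0.87 [0.6904 0.2856 0.0024]
top ['img
[... 539 characters left out ...]
die 0.85 [ 0.3239  0.1952 -0.003 ]
  mortar 0.69 [0.2857 0.2834 0.0044]
  mortar 0.35 [ 0.4411 -0.1429  0.0027]
  bottle 0.66 [ 0.6931  0.2874 -0.0039]
wrist ['img', 'range_z', 'camera_matrix', 'T_tool_cam'] [[371.64829954431775, 0.0, 325.7706411793012], [0.0, 371.64829954431775, 244.23167617068952], [0.0, 0.0, 1.0]]
  cabinet 0.98 [ 0.4387 -0.1426  0.0031]
  header 0.28 [ 0.4418 -0.1439  0.0019]
  sill 0.8 [ 0.4267 -0.1452  0.0804]
  right_pull 0.48 [0.3207 0.191  0.0033]
  cell 0.77 [0.3748 0.5623 0.0204]
  cell 0.59 [0.5041 0.335  0.0846]
  canister 0.72 [ 0.2882  0.2859 -0.0024]
  die 0.79 [0.3219 0.1948 0.0023]
  mortar 0.59 [ 0.2875  0.287  -0.0004]
  mortar 0.36 [0.5027 0.3357 0.0817]
```

View pics/scene0.png

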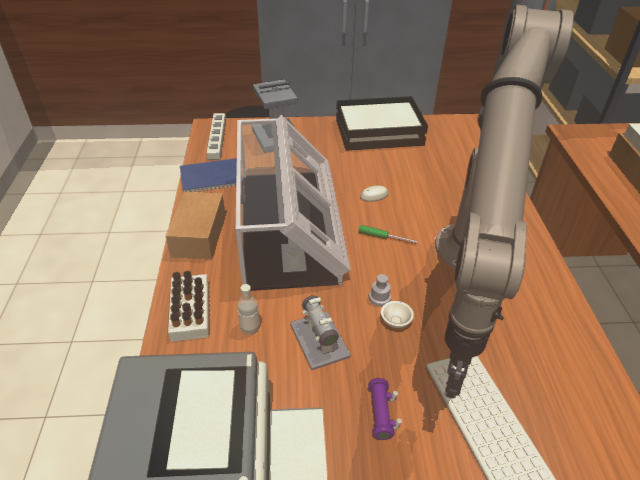

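View pics/top0.png

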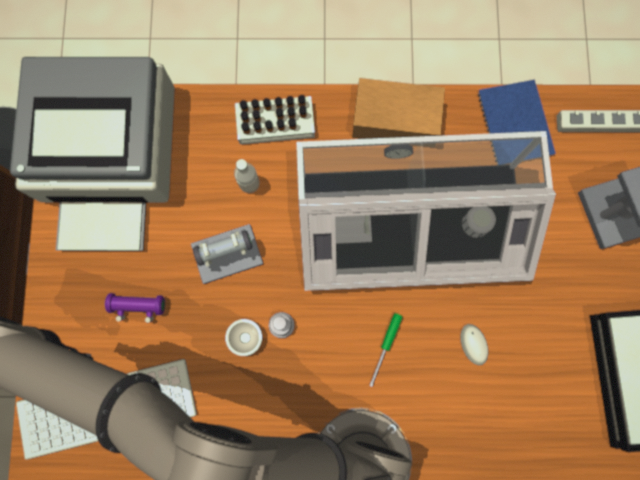

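View pics/wrist0.png

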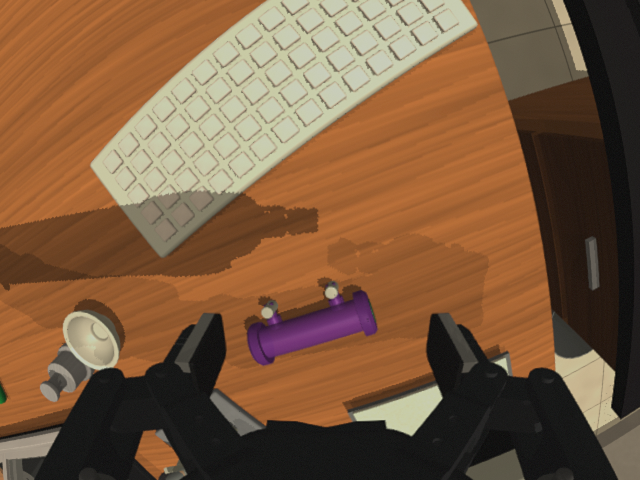

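```bash
cat > fk.py <<'E'
import numpy as np
from scipy.spatial.transform import Rotation as Ro
from scipy.optimize import least_squares
def Tm(x,y,z,r,p,w):
    T=np.eye(4);T[:3,:3]=Ro.from_euler('xyz',[r,p,w]).as_matrix();T[:3,3]=[x,y,z];return T
h=np.pi/2
J=[(0,0,.267,0,0,0),(0,0,0,-h,0,0),(0,-.293,0,h,0,0),(.0525,0,0,h,0,0),(.0775,-.3425,0,h,0,0),(0,0,0,h,0,0),(.076,.097,0,-h,0,0)]
def fk(q,base=0.,full=False):
    T=Tm(0,0,0,0,0,base);L=[]
    for j,a in zip(J,q):
        T=T@Tm(*j)@Tm(0,0,0,0,0,a);L.append(T[:3,3].copy())
    return (T,L) if full else T
lo=np.array([-2.96,-.34,-1.41,.24,-1.37,.17,-2.96]);hi=np.array([2.96,2.1,1.46,2.44,4.51,1.92,2.96])
E
python3 - <<'E'
from fk import *
q=[-1.2901, 0.4778, 0.0224, 1.5565, -0.0115, 1.1093, -0.0831]
T=fk(q);print(T); print(np.hypot(*T[:2,3]),np.hypot(.2558,.6244))
print(Ro.from_quat([0.1932, 0.9812, -0.0009, -0.0001]).as_matrix())
E
```

```text
[[ 0.37924042 -0.92525418 -0.00902226  0.17451542]
 [-0.92480043 -0.37933818  0.02909822 -0.5665527 ]
 [-0.03034574 -0.00269144 -0.99953584  0.31030273]
 [ 0.          0.          0.          1.        ]]
0.5928217265724826 0.6747658853261626
[[-9.25353509e-01  3.79104982e-01 -5.43956212e-04]
 [ 3.79105342e-01  9.25351909e-01 -1.72738095e-03]
 [-1.51507804e-04 -1.80465473e-03 -9.99998360e-01]]
```

```bash
python3 - <<'E'
import numpy as np,cv2
for n in ["top","scene"]:
    c=np.load(n+"0.npz");im=c["img"]
    if n=="top": x0,y0,x1,y1=290,120,560,300
    else: x0,y0,x1,y1=220,100,420,420
    cr=cv2.resize(im[y0:y1,x0:x1],None,fx=2.5 if n=="top" else 1.8,fy=2.5 if n=="top" else 1.8,interpolation=cv2.INTER_CUBIC)
    cv2.imwrite(f"pics/{n}_crop.png",cr[:,:,::-1]); print(cr.shape)
c=np.load("top0.npz")
K=c["camera_matrix"];R=c["R"];t=c["t"];D=c["range_z"]
def w(u,v):
    z=D[v,u];p=np.array([(u-K[0,2])*z/K[0,0],(v-K[1,2])*z/K[1,1],z]);return np.round(R.T@(p-t),4)
print("cam",-R.T@t)
for u,v in [(330,225),(335,265),(430,240),(428,212),(425,262),(515,215),(505,250),(322,247),(521,232),(305,285),(535,278),(420,280),(420,200),(350,230),(478,220),(398,150)]: print(u,v,w(u,v))
E
```

```text
(450, 675, 3)
(576, 360, 3)
cam [0.23237633 0.09124787 1.51496906]
330 225 [0.5327 0.0754 0.2055]
335 265 [0.4572 0.0624 0.1106]
430 240 [ 0.5158 -0.1626  0.1222]
428 212 [ 0.5587 -0.1418  0.2228]
425 262 [ 0.4649 -0.1513  0.1101]
515 215 [ 0.5643 -0.3504  0.1739]
505 250 [ 0.4958 -0.3453  0.1019]
322 247 [0.495  0.0933 0.1404]
521 232 [ 0.5364 -0.3805  0.1187]
305 285 [0.4146 0.1345 0.0693]
535 278 [ 0.4428 -0.4505 -0.0032]
420 280 [ 0.4271 -0.1446  0.071 ]
420 200 [ 0.5764 -0.1188  0.2584]
350 230 [0.5261 0.0297 0.1841]
478 220 [ 0.5542 -0.2669  0.1659]
398 150 [ 0.6966 -0.076   0.2402]
```

View pics/top_crop.png

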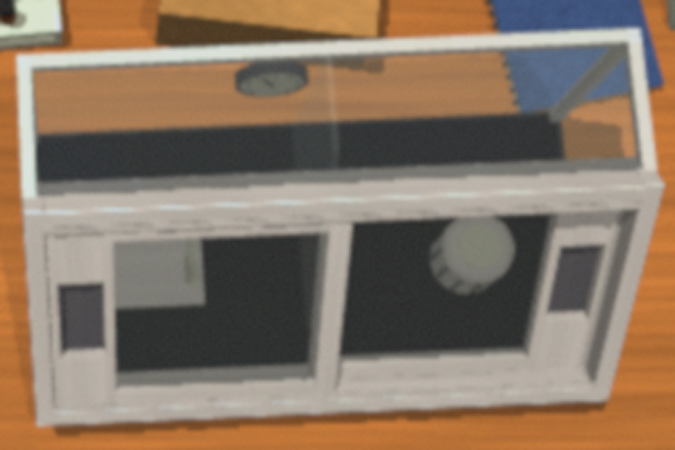

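View pics/scene_crop.png

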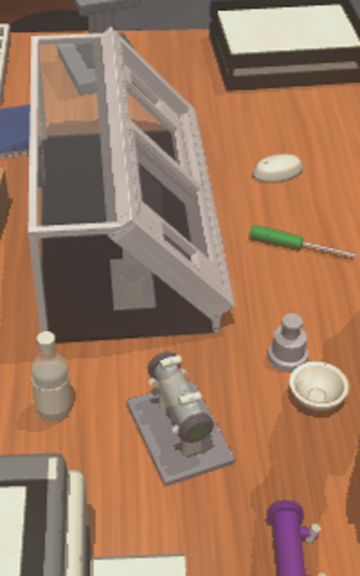

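```bash
python3 - <<'E'
import numpy as np,cv2
def pts(n):
    c=np.load(n+"0.npz");K=c["camera_matrix"];D=c["range_z"]
    v,u=np.mgrid[:480,:640];P=np.stack([(u-K[0,2])*D/K[0,0],(v-K[1,2])*D/K[1,1],D],-1)
    return (P-c["t"])@c["R"],D,c["img"]
for n in ["top","scene"]:
    P,D,im=pts(n)
    for yaw in [0.045]:
        pass
    q=P.reshape(-1,3);q=q[(D.reshape(-1)>0)]
    # sloped region
    m=(q[:,0]>.40)&(q[:,0]<.6)&(q[:,1]>-.45)&(q[:,1]<.16)&(q[:,2]>.06)&(q[:,2]<.26)
    s=q[m]
    rng=np.random.default_rng(0);rem=s
    for k in range(4):
        best=None
        for _ in range(600):
            a=rem[rng.choice(len(rem),3,False)];nn=np.cross(a[1]-a[0],a[2]-a[0]);l=np.linalg.norm(nn)
            if l<1e-4: continue
            nn/=l
            if abs(abs(nn[2])-np.cos(np.deg2rad(50)))>.08: continue
            d=np.abs((rem-a[0])@nn)<.0015
            if best is None or d.sum()>best.sum(): best=d
        if best is None: break
        i=rem[best];ce=i.mean(0);nn=np.linalg.svd(i-ce)[2][2];nn*=np.sign(nn[2])
        print(n,best.sum(),"n",np.round(nn,4),"yaw",np.degrees(np.arctan2(-nn[1],-nn[0])).round(2),"slope",np.degrees(np.arccos(nn[2])).round(2),"c",ce.round(4),"off",round(nn@ce,4),i.min(0).round(3),i.max(0).round(3))
        rem=rem[~best]
E
```

```text
top 3085 n [-0.75   -0.0147  0.6613] yaw 1.13 slope 48.6 c [ 0.4992 -0.1034  0.1494] off -0.274 [ 0.418 -0.42   0.06 ] [0.597 0.144 0.254]
top 2767 n [-0.7529 -0.1137  0.6483] yaw 8.59 slope 49.59 c [ 0.5095 -0.0809  0.147 ] off -0.2791 [ 0.405 -0.393  0.06 ] [0.6   0.143 0.256]
top 2149 n [-0.7633 -0.0351  0.6451] yaw 2.63 slope 49.82 c [ 0.513  -0.1     0.1736] off -0.276 [ 0.408 -0.423  0.06 ] [0.594 0.142 0.256]
top 1885 n [-0.8024 -0.0361  0.5957] yaw 2.58 slope 53.44 c [ 0.5293 -0.1171  0.1899] off -0.3074 [ 0.436 -0.42   0.062] [0.593 0.142 0.26 ]
scene 1148 n [-0.7686 -0.0245  0.6392] yaw 1.82 slope 50.27 c [ 0.5048 -0.0489  0.1574] off -0.2862 [ 0.419 -0.425  0.061] [0.597 0.15  0.255]
scene 953 n [-0.7747 -0.0323  0.6315] yaw 2.39 slope 50.84 c [ 0.5151 -0.066   0.1795] off -0.2835 [ 0.41  -0.421  0.062] [0.594 0.148 0.259]
scene 640 n [-0.7697 -0.0327  0.6376] yaw 2.43 slope 50.38 c [ 0.484  -0.0562  0.1468] off -0.2771 [ 0.406 -0.417  0.06 ] [0.588 0.15  0.26 ]
scene 482 n [-0.7779 -0.0323  0.6276] yaw 2.37 slope 51.13 c [ 0.5104 -0.0242  0.1714] off -0.2886 [ 0.413 -0.418  0.061] [0.594 0.147 0.257]
```

```bash
cat > pl.py <<'E'
import numpy as np, json
from scipy.spatial.transform import Rotation as Ro, Slerp
from station import manip
PSI=np.deg2rad(2.5)
def orient(yaw,tilt):
    "tool x along azimuth yaw+90deg, z tilted `tilt` rad from down towards azimuth yaw"
    Rz=Ro.from_euler('z',yaw)
    x=np.array([0,1,0]);z=np.array([np.sin(tilt),0,-np.cos(tilt)]);y=np.cross(z,x)
    return Rz*Ro.from_matrix(np.stack([x,y,z],1))
def cur():
    s=manip.get_state();return np.array(s["ee_pos"]),Ro.from_quat(s["tool_rot"]),s
def rows(p0,R0,p1,R1,n=None,step=18e-3):
    rv=(R0.inv()*R1).magnitude()
    k=max(1,int(np.ceil(rv/np.deg2rad(8.2))),int(np.ceil(np.linalg.norm(p1-p0)/step)))
    n=n or k
    sl=Slerp([0,1],Ro.concatenate([R0,R1]))
    out=[];p,R=p0.copy(),R0
    for i in range(1,n+1):
        pt=p0+(p1-p0)*i/n;Rt=sl(i/n)
        d=R.inv().apply(pt-p)/.02;r=(R.inv()*Rt).as_rotvec()/np.pi
        row=np.r_[np.round(d,2),np.round(r,4)];out.append(row.tolist())
        p=p+R.apply(row[:3]*.02);R=R*Ro.from_rotvec(row[3:]*np.pi)
    return out,p,R
def show(o):
    for i in range(0,len(o),12): print(json.dumps(o[i:i+12]))
def rep(s=None):
    s=s or manip.get_state()
    print({k:np.round(s[k],3).tolist() for k in ["t","joint_positions","ee_pos","ft_force","gripper_width"]})
E
python3 - <<'E'
from pl import *
p,R,s=cur(); rep(s)
o,p1,R1=rows(p,R,np.array([.29,.085,.37]),orient(PSI,np.deg2rad(45)),n=30)
show(o)
E
```

```text
{'t': 2.1, 'joint_positions': [-1.29, 0.477, 0.022, 1.555, -0.011, 1.109, -0.083], 'ee_pos': [0.256, 0.625, 0.405], 'ft_force': [0.286, -0.163, -0.781], 'gripper_width': 0.086}
[[-0.39, -0.81, 0.06, -0.0074, -0.0047, 0.0114], [-0.43, -0.8, 0.04, -0.0074, -0.0048, 0.0114], [-0.44, -0.78, 0.04, -0.0074, -0.0047, 0.0115], [-0.48, -0.77, 0.02, -0.0074, -0.0047, 0.0114], [-0.51, -0.75, 0.01, -0.0074, -0.0048, 0.0114], [-0.53, -0.73, 0.0, -0.0074, -0.0047, 0.0114], [-0.55, -0.71, -0.0, -0.0074, -0.0047, 0.0115], [-0.58, -0.69, -0.02, -0.0074, -0.0048, 0.0114], [-0.61, -0.67, -0.02, -0.0074, -0.0047, 0.0114], [-0.63, -0.65, -0.03, -0.0074, -0.0047, 0.0114], [-0.65, -0.62, -0.03, -0.0074, -0.0048, 0.0115], [-0.68, -0.6, -0.04, -0.0073, -0.0047, 0.0114]]
[[-0.69, -0.57, -0.04, -0.0074, -0.0047, 0.0114], [-0.72, -0.54, -0.04, -0.0074, -0.0048, 0.0114], [-0.74, -0.52, -0.04, -0.0074, -0.0047, 0.0115], [-0.76, -0.49, -0.05, -0.0074, -0.0047, 0.0114], [-0.77, -0.47, -0.04, -0.0074, -0.0047, 0.0114], [-0.79, -0.43, -0.04, -0.0074, -0.0048, 0.0114], [-0.81, -0.4, -0.05, -0.0074, -0.0047, 0.0114], [-0.82, -0.38, -0.03, -0.0074, -0.0047, 0.0115], [-0.84, -0.34, -0.04, -0.0074, -0.0048, 0.0114], [-0.84, -0.31, -0.03, -0.0074, -0.0047, 0.0114], [-0.86, -0.28, -0.02, -0.0074, -0.0047, 0.0114], [-0.87, -0.25, -0.02, -0.0074, -0.0048, 0.0115]]
[[-0.87, -0.22, -0.01, -0.0074, -0.0047, 0.0114], [-0.89, -0.19, 0.0, -0.0074, -0.0047, 0.0114], [-0.89, -0.15, 0.01, -0.0074, -0.0048, 0.0114], [-0.89, -0.12, 0.02, -0.0074, -0.0047, 0.0115], [-0.9, -0.1, 0.03, -0.0074, -0.0047, 0.0114], [-0.9, -0.06, 0.04, -0.0074, -0.0048, 0.0114]]
```

Call:
apply_moves:
  deltas:
    - [-0.4, -0.8, 0.05, -0.0074, -0.0047, 0.0114]
    - [-0.43, -0.8, 0.04, -0.0074, -0.0048, 0.0114]
    - [-0.45, -0.78, 0.03, -0.0074, -0.0047, 0.0115]
    - [-0.48, -0.77, 0.02, -0.0074, -0.0047, 0.0114]
    - [-0.5, -0.75, 0.01, -0.0074, -0.0048, 0.0114]
    - [-0.53, -0.73, 0.0, -0.0074, -0.0047, 0.0114]
    - [-0.55, -0.7, 0.0, -0.0074, -0.0047, 0.0115]
    - [-0.58, -0.7, -0.02, -0.0074, -0.0048, 0.0114]
    - [-0.6, -0.67, -0.02, -0.0074, -0.0047, 0.0114]
    - [-0.63, -0.65, -0.03, -0.0074, -0.0047, 0.0114]
    - [-0.65, -0.62, -0.03, -0.0074, -0.0048, 0.0115]
    - [-0.68, -0.6, -0.04, -0.0073, -0.0047, 0.0114]
  jaw: 1

```text
t: 3.3
ee_pos: [0.2696, 0.4082, 0.3914]
tool_rot: [0.396, 0.904, 0.119, 0.113]
ft_force: [0.4, 1.0, -0.1]
gripper_width: -0.0003
```

Call:
apply_moves:
  deltas:
    - [-0.7, -0.57, -0.04, -0.0074, -0.0047, 0.0114]
    - [-0.72, -0.54, -0.04, -0.0074, -0.0048, 0.0114]
    - [-0.74, -0.52, -0.04, -0.0074, -0.0047, 0.0115]
    - [-0.76, -0.49, -0.05, -0.0074, -0.0047, 0.0114]
    - [-0.77, -0.47, -0.04, -0.0074, -0.0047, 0.0114]
    - [-0.79, -0.43, -0.04, -0.0074, -0.0048, 0.0114]
    - [-0.81, -0.4, -0.05, -0.0074, -0.0047, 0.0114]
    - [-0.82, -0.38, -0.03, -0.0074, -0.0047, 0.0115]
    - [-0.84, -0.34, -0.04, -0.0074, -0.0048, 0.0114]
    - [-0.84, -0.31, -0.03, -0.0074, -0.0047, 0.0114]
    - [-0.86, -0.28, -0.02, -0.0074, -0.0047, 0.0114]
    - [-0.87, -0.25, -0.02, -0.0074, -0.0048, 0.0115]

```text
t: 4.5
ee_pos: [0.2827, 0.2199, 0.3816]
tool_rot: [0.547, 0.782, 0.217, 0.205]
ft_force: [-0.3, -1.2, 1.6]
gripper_width: 0.0002
```

```bash
python3 - <<'E'
from pl import *
p,R,s=cur(); rep(s); print(R.as_matrix().round(3))
o,p1,R1=rows(p,R,np.array([.305,.085,.34]),orient(PSI,np.deg2rad(47)))
show(o)
E
```

```text
{'t': 4.5, 'joint_positions': [-0.808, -0.127, -0.192, 2.433, 0.839, 0.547, -1.324], 'ee_pos': [0.283, 0.22, 0.382], 'ft_force': [-0.341, -1.167, 1.59], 'gripper_width': 0.0}
[[-0.317  0.767  0.558]
 [ 0.945  0.307  0.115]
 [-0.083  0.564 -0.822]]
[[-0.82, -0.3, 0.19, -0.0082, -0.0048, 0.0106], [-0.82, -0.27, 0.2, -0.0082, -0.0048, 0.0106], [-0.84, -0.26, 0.21, -0.0082, -0.0048, 0.0107], [-0.83, -0.23, 0.21, -0.0082, -0.0048, 0.0106], [-0.84, -0.21, 0.22, -0.0081, -0.0048, 0.0106], [-0.85, -0.18, 0.22, -0.0082, -0.0048, 0.0106], [-0.84, -0.17, 0.24, -0.0082, -0.0048, 0.0106], [-0.85, -0.14, 0.24, -0.0082, -0.0048, 0.0106]]
```

```bash
cat > obs.py <<'E'
from pl import *
import pickle,os
def log():
    p,R,s=cur();L=pickle.load(open("obs.pkl","rb")) if os.path.exists("obs.pkl") else []
    L.append((np.array(s["joint_positions"]),p,R.as_matrix()));pickle.dump(L,open("obs.pkl","wb"))
E
python3 - <<'E'
from obs import *
from fk import *
log()
L=pickle.load(open("obs.pkl","rb"))
L=[(np.array([-1.2901, 0.4778, 0.0224, 1.5565, -0.0115, 1.1093, -0.0831]),np.array([0.256, 0.625, 0.405]),Ro.from_quat([0.1932, 0.9812, -0.0009, -0.0001]).as_matrix())]+L
pickle.dump(L,open("obs.pkl","wb"))
import fk as F
def model(x,q):
    d1,d3,a3,d5,a5,a7,d7,b,tz=x
    JJ=[(0,0,d1,0,0,0),(0,0,0,-h,0,0),(0,-d3,0,h,0,0),(a3,0,0,h,0,0),(a5,-d5,0,h,0,0),(0,0,0,h,0,0),(a7,d7,0,-h,0,0)]
    T=Tm(0,0,0,0,0,b)
    for j,a in zip(JJ,q): T=T@Tm(*j)@Tm(0,0,0,0,0,a)
    return T@Tm(0,0,0,0,0,tz)
x0=np.array([.267,.293,.0525,.3425,.0775,.076,.097,2.47,1.57])
def res(x):
    r=[]
    for q,p,R in L:
        T=model(x,q);r+=list((T[:3,3]-p)*10)+list((T[:3,:3]-R).ravel())
    return np.r_[r,(x-x0)[:7]*.1]
s=least_squares(res,x0);print(s.x.round(4),s.cost)
for q,p,R in L:
    T=model(s.x,q);print((T[:3,3]-p).round(4),np.degrees((Ro.from_matrix(T[:3,:3]).inv()*Ro.from_matrix(R)).as_rotvec()).round(2))
E
```

```text
[ 0.4347 -0.1615  0.3905  0.3971 -0.0638  0.0663 -0.5393  2.4307 -1.2916] 3.259284584559767
[ 0.0077 -0.0034 -0.0001] [ -1.64   0.13 -12.16]
[0.0001 0.     0.    ] [ 95.5  -76.86  33.54]
```

```bash
cat > fit.py <<'E'
from obs import *
from scipy.optimize import least_squares
import itertools
def Rz(a): return Ro.from_euler('z',a).as_matrix()
def Ry(a): return Ro.from_euler('y',a).as_matrix()
def model(x,sg,q,full=False):
    d1,d3,d5,d7,a1,a3,a5,b,tz=x
    q=np.asarray(q)*np.array(sg)
    A=Rz(b+q[0]);p=np.array([0,0,d1])+A@[a1,0,0]; pts=[p]
    A=A@Ry(q[1])@Rz(q[2]); p=p+A@[a3,0,d3];pts.append(p)
    A=A@Ry(q[3])@Rz(q[4]); p=p+A@[a5,0,d5];pts.append(p)
    A=A@Ry(q[5])@Rz(q[6]); p=p+A@[0,0,d7];pts.append(p)
    A=A@Rz(tz)
    return (p,A,pts) if full else (p,A)
x0=np.array([.3,.4,.4,.1,0,0,0,0,0])
def fit(L,sg,b0,t0):
    def res(x):
        r=[]
        for q,p,R in L:
            pp,A=model(x,sg,q);r+=list((pp-p)*10)+list((A-R).ravel())
        return np.r_[r,(x-x0)[:4]*.02,(x-x0)[4:7]*.1]
    x=x0.copy();x[7:]=b0,t0
    return least_squares(res,x)
if __name__=="__main__":
    L=pickle.load(open("obs.pkl","rb"))
    out=[]
    for s1,s3,s5,s7 in itertools.product([1,-1],repeat=4):
        for b0 in [-2,0,2.4]:
            for t0 in [-2,0,2]:
                sg=[s1,1,s3,1,s5,1,s7];s=fit(L,sg,b0,t0);out.append((s.cost,sg,s.x))
    out.sort(key=lambda a:a[0])
    for c,sg,x in out[:6]:
        print(c.round(6),sg,x.round(4))
    c,sg,x=out[0]
    for q,p,R in L:
        pp,A=model(x,sg,q);print((pp-p).round(4),np.degrees((Ro.from_matrix(A).inv()*Ro.from_matrix(R)).as_rotvec()).round(2))
    pickle.dump((sg,x),open("fk.pkl","wb"))
E
python3 fit.py
```

```text
0.002638 [-1, 1, -1, 1, -1, 1, -1] [ 0.5377  0.4559  0.7152  0.1005 -0.1683  0.0475  0.1067 -0.0833  1.4949]
0.002638 [-1, 1, -1, 1, -1, 1, -1] [ 0.5377  0.4559  0.7152  0.1005 -0.1683  0.0475  0.1067 -0.0833 -4.7883]
0.002638 [-1, 1, -1, 1, -1, 1, -1] [ 0.5377  0.4559  0.7152  0.1005 -0.1683  0.0475  0.1067 -0.0833  1.4949]
0.002638 [-1, 1, -1, 1, -1, 1, -1] [ 0.5377  0.4559  0.7152  0.1005 -0.1683  0.0475  0.1067 -0.0833  1.4949]
0.002638 [-1, 1, -1, 1, -1, 1, -1] [ 0.5377  0.4559  0.7152  0.1005 -0.1683  0.0475  0.1067 -0.0833  1.4949]
0.002638 [-1, 1, -1, 1, -1, 1, -1] [ 0.5377  0.4559  0.7152  0.1005 -0.1683  0.0475  0.1067 -0.0833  1.4949]
[-0.0008  0.0003  0.    ] [-0.   -0.01 -0.42]
[-0.  0. -0.] [-0.5   2.67  0.42]
```

```bash
python3 - <<'E'
from pl import *
p,R,s=cur(); print(np.round(s["qvel"],3))
o,p1,R1=rows(p,R,np.array([.34,.088,.33]),orient(PSI,np.deg2rad(45)),n=9)
show(o)
E
```

```text
[ 1.682 -0.006 -1.411  0.004 -0.059 -0.244  0.061]
[[-0.77, -0.14, 0.33, -0.0061, -0.0041, 0.0095], [-0.77, -0.13, 0.33, -0.006, -0.0041, 0.0095], [-0.77, -0.11, 0.35, -0.0061, -0.0041, 0.0095], [-0.76, -0.09, 0.35, -0.006, -0.0041, 0.0095], [-0.77, -0.08, 0.36, -0.0061, -0.0041, 0.0095], [-0.76, -0.06, 0.37, -0.006, -0.0041, 0.0095], [-0.76, -0.04, 0.38, -0.0061, -0.0041, 0.0095], [-0.76, -0.03, 0.38, -0.006, -0.0041, 0.0095], [-0.75, -0.02, 0.4, -0.0061, -0.0041, 0.0095]]
```

Call:
apply_moves:
  deltas:
    - [-0.2, 0.1, 0.6, -0.006, -0.004, 0.0095]
    - [-0.2, 0.1, 0.8, -0.006, -0.004, 0.0095]
    - [-0.2, 0.1, 0.8, -0.006, -0.004, 0.0095]
    - [-0.3, 0.1, 0.8, -0.006, -0.004, 0.0095]
    - [-0.3, 0.1, 0.8, -0.006, -0.004, 0.0095]
    - [0, 0, 0, 0, 0, 0]

```text
t: 5.1
ee_pos: [0.3426, 0.206, 0.3273]
tool_rot: [0.601, 0.721, 0.249, 0.238]
ft_force: [-0.6, -0.6, -0.4]
gripper_width: -0.0001
```

```bash
python3 - <<'E'
from obs import *
p,R,s=cur(); rep(s); print(np.round(s["qvel"],3)); log()
o,p1,R1=rows(p,R,np.array([.345,.088,.32]),orient(PSI,np.deg2rad(45)),n=9)
show(o)
E
python3 fit.py
```

```text
{'t': 5.1, 'joint_positions': [-0.379, 0.087, -0.506, 2.435, 1.441, 0.508, -1.967], 'ee_pos': [0.343, 0.206, 0.327], 'ft_force': [-0.574, -0.574, -0.397], 'gripper_width': -0.0}
[-0.046 -0.043  0.013 -0.002 -0.128 -0.021  0.135]
[[-0.65, -0.12, -0.01, -0.0028, -0.0018, 0.0042], [-0.64, -0.1, -0.0, -0.0029, -0.0017, 0.0042], [-0.65, -0.1, -0.01, -0.0028, -0.0018, 0.0041], [-0.65, -0.09, 0.0, -0.0028, -0.0017, 0.0042], [-0.66, -0.08, 0.01, -0.0028, -0.0018, 0.0042], [-0.65, -0.08, 0.0, -0.0029, -0.0017, 0.0042], [-0.65, -0.06, 0.01, -0.0028, -0.0018, 0.0042], [-0.66, -0.06, 0.01, -0.0028, -0.0018, 0.0042], [-0.65, -0.05, 0.02, -0.0029, -0.0017, 0.0041]]
0.008266 [-1, 1, -1, 1, -1, 1, -1] [ 0.4425  0.4425  0.6143  0.0555 -0.0502  0.0206  0.1018 -0.0872  1.4957]
0.008266 [-1, 1, -1, 1, -1, 1, -1] [ 0.4425  0.4425  0.6143  0.0555 -0.0502  0.0206  0.1018 -0.0872  1.4957]
0.008266 [-1, 1, -1, 1, -1, 1, -1] [ 0.4425  0.4425  0.6143  0.0555 -0.0502  0.0206  0.1018 -0.0872  1.4957]
0.008266 [-1, 1, -1, 1, -1, 1, -1] [ 0.4425  0.4425  0.6143  0.0555 -0.0502  0.0206  0.1018 -0.0872 -4.7875]
0.008266 [-1, 1, -1, 1, -1, 1, -1] [ 0.4425  0.4425  0.6143  0.0555 -0.0502  0.0206  0.1018 -0.0872  1.4957]
0.008266 [-1, 1, -1, 1, -1, 1, -1] [ 0.4425  0.4425  0.6143  0.0555 -0.0502  0.0206  0.1018 -0.0872  1.4957]
[-0.0009  0.0004 -0.0001] [-0.   -0.01 -0.69]
[ 0.0004 -0.0001 -0.0045] [-0.52  2.8   0.2 ]
[-0.0008  0.0018  0.0046] [-0.34  3.21  0.49]
```

```bash
cat > fit2.py <<'E'
from obs import *
from scipy.optimize import least_squares
Z=lambda a:Ro.from_euler('z',a).as_matrix()
Y=lambda a:Ro.from_euler('y',a).as_matrix()
sg=np.array([-1,1,-1,1,-1,1,-1])
def model(x,q,full=False):
    d1,d3,d5,d7,a1,a3,a5=x[:7]; y1,y3,y5,y7=x[7:11]; o=x[11:18]
    q=np.asarray(q)*sg+o
    A=Z(q[0]);p=np.array([0,0,d1])+A@[a1,y1,0];P=[p]
    A=A@Y(q[1])@Z(q[2]);p=p+A@[a3,y3,d3];P.append(p)
    A=A@Y(q[3])@Z(q[4]);p=p+A@[a5,y5,d5];P.append(p)
    A=A@Y(q[5])@Z(q[6]);p=p+A@[0,y7,d7];P.append(p)
    A=A@Z(np.pi/2)
    return (p,A,P) if full else (p,A)
x0=np.zeros(18);x0[:4]=.4,.42,.5,.1
w=np.r_[np.ones(4)*.02,np.ones(7)*.1,np.array([.3,1,.3,1,.3,1,.3])*.1]
def fit(L):
    def res(x):
        r=[]
        for q,p,R in L:
            pp,A=model(x,q);r+=list((pp-p)*20)+list((A-R).ravel()*3)
        return np.r_[r,(x-x0)*w]
    return least_squares(res,x0).x
if __name__=="__main__":
    L=pickle.load(open("obs.pkl","rb"));x=fit(L);print(x.round(4))
    for q,p,R in L:
        pp,A=model(x,q);print((pp-p).round(4),np.degrees((Ro.from_matrix(A).inv()*Ro.from_matrix(R)).as_rotvec()).round(2))
    pickle.dump(x,open("fk2.pkl","wb"))
E
python3 fit2.py
```

```text
[ 3.189e-01  5.205e-01  4.913e-01  1.493e-01  5.000e-04 -7.000e-04
  8.600e-03 -1.400e-02 -2.250e-02 -1.900e-03 -2.370e-02 -1.000e-04
  1.000e-04  0.000e+00 -1.000e-04  0.000e+00 -0.000e+00 -1.000e-04]
[-0.  0. -0.] [0. 0. 0.]
[ 0.  0. -0.] [0. 0. 0.]
[-0.  0.  0.] [-0.  0. -0.]
```

```bash
cat > ik.py <<'E'
from fit2 import *
x=pickle.load(open("fk2.pkl","rb"))
lo=np.array([-2.96,-.34,-1.41,.24,-1.37,.17,-2.96]);hi=np.array([2.96,2.1,1.46,2.44,4.51,1.92,2.96])
def ik(p,R,q0=None,n=20,seed=0):
    rng=np.random.default_rng(seed);best=None
    Rm=R.as_matrix()
    def res(q):
        pp,A=model(x,q);return np.r_[(pp-p)*10,(A-Rm).ravel()*3, (q-q0)*1e-4 if q0 is not None else []]
    for i in range(n):
        s=q0 if (q0 is not None and i==0) else rng.uniform(lo,hi)
        r=least_squares(res,np.clip(s,lo+1e-3,hi-1e-3),bounds=(lo,hi))
        if best is None or r.cost<best.cost: best=r
        if i==0 and q0 is not None and r.cost<1e-5: break
    q=best.x;pp,A=model(x,q)
    return q,np.linalg.norm(pp-p),np.degrees((Ro.from_matrix(A).inv()*R).magnitude())
E
cat > t.py <<'E'
from ik import *
_,_,s=cur();qc=np.array(s["joint_positions"])
Zc=Ro.from_euler('z',PSI)
C=np.array([.438,-.143,0])
P0=np.array([.5015,.094,.1465])
for tl in [40,45,50]:
  R=orient(PSI,np.deg2rad(tl));z=R.as_matrix()[:,2]
  for op in [0,.1,.19]:
    for back in [0,.03,.06]:
        tip=P0+Zc.apply([0,-op,0])+np.array([-.766,0,.643])*(.005+back)
        q,e,a=ik(tip-z*.173,R,qc);print(tl,op,back,(tip-z*.173).round(3),q.round(2),round(e*1e3,1),round(a,2))
seat=C+Zc.apply([.135,.165,.087])
print("seat",seat)
for tl in [30,38,42,46,50]:
  R=orient(PSI,np.deg2rad(tl));z=R.as_matrix()[:,2]
  for up,back in [(0,0),(.03,0),(.03,.1),(.03,.2)]:
    p=seat+[0,0,up]-z*(.153+back)
    q,e,a=ik(p,R,qc);print("seat",tl,up,back,p.round(3),q.round(2),round(e*1e3,1),round(a,2))
E
python3 t.py
```

```text
40 0 0 [0.387 0.089 0.282] [ 0.75  0.54 -1.41  2.44  1.78  0.8  -1.94] 19.7 0.97
40 0 0.03 [0.364 0.089 0.302] [ 0.78  0.34 -1.41  2.44  1.63  0.63 -1.9 ] 31.8 1.64
40 0 0.06 [0.341 0.089 0.321] [ 1.1  -0.34 -1.41  2.44 -0.76  0.17  0.34] 39.1 2.55
40 0.1 0 [ 0.391 -0.011  0.282] [ 1.09  0.51 -1.41  2.44  1.83  0.56 -1.74] 33.2 1.63
40 0.1 0.03 [ 0.368 -0.011  0.302] [ 1.16  0.27 -1.41  2.44  1.65  0.34 -1.65] 45.8 2.49
40 0.1 0.06 [ 0.345 -0.011  0.321] [ 1.4  -0.17 -1.41  2.44 -1.11  0.17  1.02] 49.6 3.09
40 0.19 0 [ 0.395 -0.101  0.282] [ 1.38  0.54 -1.41  2.44  1.9   0.4  -1.55] 21.0 1.03
40 0.19 0.03 [ 0.372 -0.101  0.302] [ 1.46  0.33 -1.41  2.44  1.71  0.18 -1.43] 33.0 1.97
40 0.19 0.06 [ 0.349 -0.101  0.321] [ 1.65  0.03 -1.41  2.44 -1.2   0.17  1.44] 36.9 2.29
45 0 0 [0.375 0.089 0.272] [ 0.71  0.64 -1.41  2.44  1.91  0.93 -2.02] 41.7 1.96
45 0 0.03 [0.352 0.089 0.291] [ 0.72  0.43 -1.41  2.44  1.77  0.77 -2.01] 54.7 2.7
45 0 0.06 [0.329 0.089 0.311] [ 0.77  0.17 -1.41  2.44  1.58  0.54 -1.95] 64.7 3.41
45 0.1 0 [ 0.38  -0.011  0.272] [ 1.07  0.6  -1.41  2.44  2.    0.66 -1.
[... 2336 characters left out ...]
 0 0 [0.456 0.023 0.193] [ 0.39  0.59 -0.69  2.44  2.57  0.72 -2.53] 0.0 0.0
seat 46 0.03 0 [0.456 0.023 0.223] [ 0.42  0.5  -0.72  2.44  2.51  0.64 -2.51] 0.0 0.0
seat 46 0.03 0.1 [0.384 0.02  0.293] [ 0.99  0.47 -1.41  2.44  1.94  0.63 -1.93] 48.0 2.27
seat 46 0.03 0.2 [0.312 0.017 0.362] [ 0.8  -0.29 -0.94  2.44 -0.65  0.17  0.41] 68.5 3.64
seat 50 0 0 [0.449 0.023 0.185] [ 0.94  1.32 -1.41  2.44  2.44  1.27 -1.71] 6.5 0.19
seat 50 0.03 0 [0.449 0.023 0.215] [ 0.93  1.13 -1.41  2.44  2.35  1.16 -1.81] 8.0 0.27
seat 50 0.03 0.1 [0.372 0.019 0.28 ] [ 0.95  0.59 -1.41  2.44  2.06  0.77 -1.98] 70.4 3.11
seat 50 0.03 0.2 [0.296 0.016 0.344] [ 0.89 -0.34 -1.02  2.44 -0.94  0.17  0.68] 97.6 5.79
```

```bash
cat > t2.py <<'E'
from ik import *
_,_,s=cur();qc=np.array(s["joint_positions"])
Zc=Ro.from_euler('z',PSI)
P0=np.array([.5015,.094,.1465])
for tl in [20,25,30,34]:
  R=orient(PSI,np.deg2rad(tl));z=R.as_matrix()[:,2]
  for op in [0,.1,.19]:
    q0=qc
    for up in [0.08,0.04,0]:
        tip=P0+Zc.apply([0,-op,0])+np.array([-.766,0,.643])*(.008)+[0,0,up]
        q,e,a=ik(tip-z*.173,R,q0);print(tl,op,up,(tip-z*.173).round(3),q.round(2),round(e*1e3,1),round(a,2))
E
python3 t2.py
```

```text
20 0 0.08 [0.436 0.091 0.394] [-0.21  0.03 -0.18  2.19  0.22  0.6  -0.5 ] 0.0 0.0
20 0 0.04 [0.436 0.091 0.354] [ 0.18  0.12 -0.6   2.22  0.38  0.52 -0.66] 0.0 0.0
20 0 0 [0.436 0.091 0.314] [ 0.31  0.22 -0.76  2.25  0.64  0.47 -0.91] 0.0 0.0
20 0.1 0.08 [ 0.441 -0.008  0.394] [ 0.03  0.01 -0.16  2.22  0.06  0.57 -0.13] 0.0 0.0
20 0.1 0.04 [ 0.441 -0.008  0.354] [ 0.19  0.08 -0.33  2.25  0.13  0.47 -0.2 ] 0.0 0.0
20 0.1 0 [ 0.441 -0.008  0.314] [ 0.75  0.25 -0.97  2.27  0.6   0.44 -0.64] 0.0 0.0
20 0.19 0.08 [ 0.445 -0.098  0.394] [ 0.23  0.03 -0.13  2.19 -0.08  0.58  0.2 ] 0.0 0.0
20 0.19 0.04 [ 0.445 -0.098  0.354] [ 0.69  0.12 -0.62  2.22  0.06  0.48  0.08] 0.0 0.0
20 0.19 0 [ 0.445 -0.098  0.314] [ 1.09  0.32 -1.11  2.25  0.61  0.46 -0.42] 0.0 0.0
25 0 0.08 [0.422 0.091 0.388] [-0.14  0.   -0.27  2.25  0.32  0.5  -0.62] 0.0 0.0
25 0 0.04 [0.422 0.091 0.348] [ 0.08  0.08 -0.51  2.29  0.5   0.42 -0.8 ] 0.0 0.0
25 0 0 [0.422 0.091 0.308] [ 0.15  0.18 -0.61  2.32  0.8   0.37 -1.09] 0.0 0.0
25 0.1 0.08 [ 0.427 -0.009  0.388] [ 0.13 -0.02 -0.26  2.27  0.08  0.46 -0.15] 0.0 0.0
25 0.1 0
[... 1248 characters left out ...]
0.34 -1.03] 0.0 0.0
34 0 0.04 [0.399 0.09  0.335] [-0.13  0.05 -0.35  2.41  1.07  0.29 -1.4 ] 0.0 0.0
34 0 0 [0.399 0.09  0.295] [-0.05  0.15 -0.44  2.44  1.54  0.3  -1.88] 0.0 0.0
34 0.1 0.08 [ 0.403 -0.01   0.375] [-0.59 -0.1   0.41  2.4   0.44  0.26 -0.52] 0.0 0.0
34 0.1 0.04 [ 0.403 -0.01   0.335] [ 1.01  0.07 -1.18  2.41  0.89  0.17 -0.95] 0.0 0.0
34 0.1 0 [ 0.403 -0.01   0.295] [ 1.11  0.41 -1.41  2.44  1.6   0.46 -1.56] 4.9 0.26
34 0.19 0.08 [ 0.407 -0.1    0.375] [-1.21 -0.34  1.18  2.4   0.8   0.37 -0.59] 0.0 0.0
34 0.19 0.04 [ 0.407 -0.1    0.335] [ 1.46  0.21 -1.41  2.38  0.75  0.18 -0.55] 0.0 0.0
34 0.19 0 [ 0.407 -0.1    0.295] [ 1.19  0.29 -1.16  2.43  1.59  0.17 -1.37] 0.0 0.0
```

```bash
cat > look.py <<'E'
from obs import *
import cv2,sys
def look(tag,qs,cam="wrist"):
    p,R,s=cur();c=manip.camera(cam);cv2.imwrite(f"pics/{tag}.png",c["img"][:,:,::-1]);np.savez(f"{tag}.npz",p=p,R_tool=R.as_matrix(),**c)
    for q in qs:
        for d in manip.place_of(cam,q)[:2]:
            a=np.array(d["at"])
            a=(R.apply((c["T_tool_cam"]@np.r_[a,1])[:3])+p) if cam=="wrist" else c["R"].T@(a-c["t"])
            print(q,round(d["p"],2),a.round(4))
if __name__=="__main__": look(sys.argv[1],sys.argv[3:],sys.argv[2])
E
python3 look.py w1 wrist left_pull sill header cabinet
```

```text
(no output)
```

View pics/w1.png

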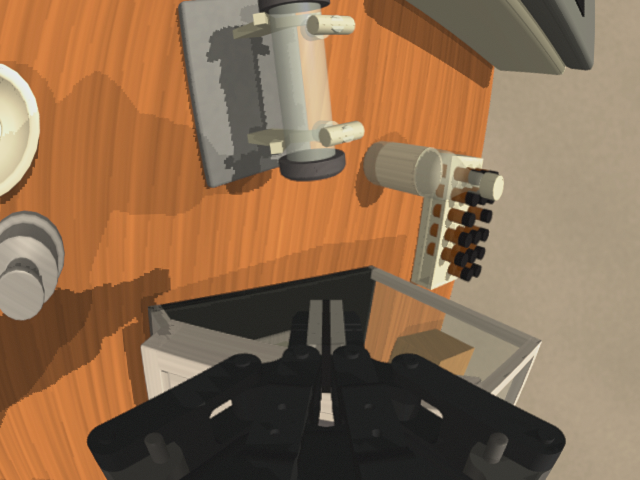

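```bash
python3 - <<'E'
from look import *
look("w1b",["cell","stand"])
for d in manip.outline_of("wrist","cell")[:2]:
    m=d["mask"];print(d["p"],m.sum(),np.argwhere(m).mean(0));np.save("cellmask.npy",m)
c=np.load("w1b.npz");m=np.load("cellmask.npy");D=c["range_z"]
v,u=np.nonzero(m&(D>0));K=c["camera_matrix"]
dx=(u-K[0,2]);dy=(v-K[1,2]);r=np.hypot(dx,dy);th=r/K[0,0];z=D[v,u]
P=np.stack([z*np.tan(th)*dx/r,z*np.tan(th)*dy/r,z],1)
P=(c["T_tool_cam"]@np.c_[P,np.ones(len(P))].T).T[:,:3];P=P@c["R_tool"].T+c["p"]
P=P[(P[:,2]>.03)];print(P.min(0),P.max(0),np.median(P,0))
ce=P.mean(0);print(ce,np.linalg.svd(P-ce,full_matrices=False)[2][0])
E
python3 - <<'E'
import sys;sys.path.insert(0,'.')
from ik import *
p,R,s=cur();q=np.array(s["joint_positions"])
P0=np.array([.500,.092,.146]);R1=orient(PSI,np.deg2rad(26));z=R1.as_matrix()[:,2]
n=np.array([-.766,-.033,.643])
tip=P0+n*.008
for up in [.08,.04,.02]:
    t=tip+[0,0,up]-z*.173; print(t.round(4), [np.round(v,2) for v in ik(t,R1,q)])
pre=tip+[0,0,.06]-z*.173
o,a,b=rows(p,R,pre,R1,n=10);show(o);print(a)
E
```

```text
cell 0.9 [0.5019 0.3343 0.0806]
stand 0.96 [5.037e-01 3.382e-01 4.000e-04]
0.7 11026 [ 89.32768003 305.51360421]
[0.45995265 0.26573102 0.06205375] [0.54434159 0.40028165 0.1277942 ] [0.49799087 0.33150392 0.0994206 ]
[0.49677549 0.33149396 0.10011388] [ 0.32348424 -0.94622131  0.00481414]
[0.4181 0.0884 0.3866] [array([-0.17, -0.01, -0.24,  2.27,  0.34,  0.48, -0.64]), np.float64(0.0), np.float64(0.0)]
[0.4181 0.0884 0.3466] [array([ 0.05,  0.07, -0.48,  2.3 ,  0.53,  0.39, -0.83]), np.float64(0.0), np.float64(0.0)]
[0.4181 0.0884 0.3266] [array([ 0.12,  0.12, -0.56,  2.32,  0.68,  0.37, -0.98]), np.float64(0.0), np.float64(0.0)]
[[-0.66, 0.32, 0.06, 0.0081, -0.001, 0.0041], [-0.65, 0.32, 0.05, 0.0081, -0.0011, 0.004], [-0.65, 0.34, 0.04, 0.0081, -0.001, 0.0041], [-0.64, 0.34, 0.04, 0.008, -0.001, 0.0041], [-0.64, 0.36, 0.03, 0.0081, -0.0011, 0.004], [-0.64, 0.36, 0.03, 0.0081, -0.001, 0.0041], [-0.63, 0.37, 0.02, 0.0081, -0.001, 0.0041], [-0.62, 0.38, 0.01, 0.0081, -0.0011, 0.004], [-0.62, 0.39, -0.0, 0.0081, -0.001, 0.0041], [-0.62, 0.4, -0.01, 0.008, -0.0011, 0.0041]]
[0.41813061 0.08839604 0.36674251]
```

Call:
apply_moves:
  deltas:
    - [-0.66, 0.32, 0.06, 0.008, -0.001, 0.004]
    - [-0.65, 0.32, 0.05, 0.008, -0.001, 0.004]
    - [-0.65, 0.34, 0.04, 0.008, -0.001, 0.004]
    - [-0.64, 0.34, 0.04, 0.008, -0.001, 0.004]
    - [-0.64, 0.36, 0.03, 0.008, -0.001, 0.004]
    - [-0.64, 0.36, 0.03, 0.008, -0.001, 0.004]
    - [-0.63, 0.37, 0.02, 0.008, -0.001, 0.004]
    - [-0.62, 0.38, 0.01, 0.008, -0.001, 0.004]
    - [-0.62, 0.39, 0, 0.008, -0.001, 0.004]
    - [-0.62, 0.4, 0, 0.008, -0.001, 0.004]
    - [0, 0, 0, 0, 0, 0]

```text
t: 6.65
ee_pos: [0.4193, 0.087, 0.3669]
tool_rot: [0.674, 0.703, 0.163, 0.157]
ft_force: [-0.4, 0.4, -0.2]
gripper_width: -0.0001
```

```bash
python3 - <<'E'
from obs import *
log();rep()
E
python3 fit2.py; python3 look.py w2 wrist left_pull sill header; python3 look.py top2 top left_pull
```

```text
{'t': 6.65, 'joint_positions': [-0.074, 0.042, -0.338, 2.285, 0.433, 0.422, -0.728], 'ee_pos': [0.419, 0.087, 0.367], 'ft_force': [-0.402, 0.368, -0.25], 'gripper_width': -0.0}
[ 2.896e-01  5.409e-01  4.758e-01  1.523e-01 -3.000e-04 -1.300e-03
  1.000e-03 -2.910e-02 -3.200e-02 -4.000e-04 -6.000e-04 -3.000e-04
  2.000e-04  1.000e-04 -2.000e-04 -0.000e+00 -0.000e+00 -2.000e-04]
[-0.  0.  0.] [-0. -0. -0.]
[ 0. -0.  0.] [0. 0. 0.]
[-0.  0. -0.] [-0.  0. -0.]
[ 0. -0. -0.] [ 0.  0. -0.]
left_pull 0.95 [0.4996 0.094  0.1445]
left_pull 0.85 [0.5003 0.0899 0.144 ]
```

View pics/w2.png

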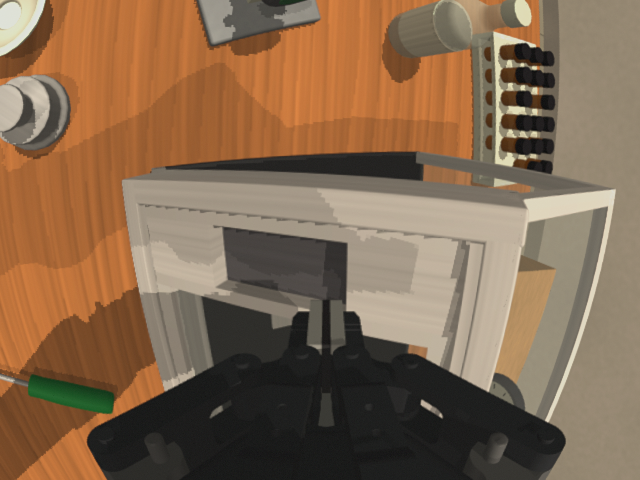

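View pics/top2.png

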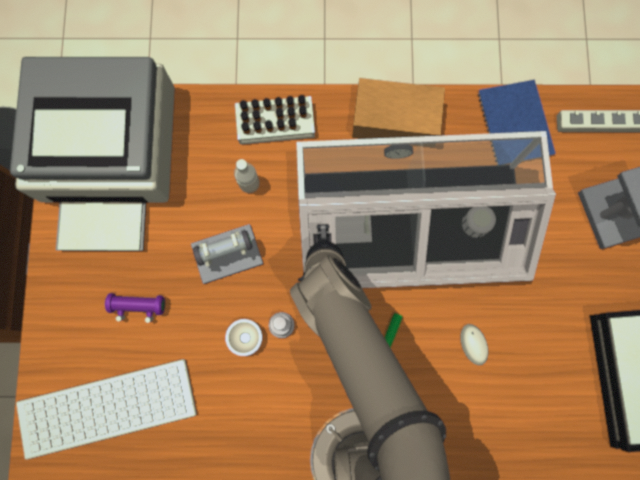

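```bash
python3 - <<'E'
from pl import *
p,R,s=cur();z=R.as_matrix()[:,2];tip=p+.173*z;print(tip,np.degrees(np.arccos(-z[2])))
P0=np.array([.4997,.092,.144]);n=np.array([-.766,-.033,.643])
R1=orient(PSI,np.deg2rad(26));z1=R1.as_matrix()[:,2]
tgt=P0+n*.020-z1*.173
o,a,b=rows(p,R,tgt,R1,n=5);show(o)
o,a,b=rows(a,b,P0+n*.009-z1*.173,R1,n=3);show(o);print(b.as_matrix().round(3))
E
```

```text
[0.4939916  0.09220608 0.21059927] 26.096814638944668
[[-0.0, -0.32, 0.44, 0.0001, -0.0001, 0.0002], [-0.0, -0.32, 0.44, 0.0001, -0.0, 0.0002], [-0.01, -0.32, 0.44, 0.0001, -0.0001, 0.0002], [-0.0, -0.32, 0.44, 0.0001, -0.0, 0.0002], [-0.0, -0.32, 0.44, 0.0001, -0.0001, 0.0001]]
[[-0.0, 0.08, 0.17, 0.0, 0.0, 0.0], [-0.0, 0.07, 0.17, 0.0, 0.0, 0.0], [-0.0, 0.08, 0.16, 0.0, 0.0, 0.0]]
[[-0.044  0.898  0.438]
 [ 0.999  0.039  0.019]
 [-0.     0.438 -0.899]]
```

Call:
apply_moves:
  deltas:
    - [0, -0.32, 0.44, 0, 0, 0]
    - [0, -0.32, 0.44, 0, 0, 0]
    - [0, -0.32, 0.44, 0, 0, 0]
    - [0, -0.32, 0.44, 0, 0, 0]
    - [0, -0.32, 0.44, 0, 0, 0]
    - [0, 0.08, 0.17, 0, 0, 0]
    - [0, 0.08, 0.17, 0, 0, 0]
    - [0, 0.08, 0.16, 0, 0, 0]
    - [0, 0, 0, 0, 0, 0]

```text
t: 7.85
ee_pos: [0.4185, 0.0882, 0.306]
tool_rot: [0.673, 0.704, 0.163, 0.156]
ft_force: [0.9, -0.7, 0.2]
gripper_width: 0.0001
```

```bash
python3 look.py w3 wrist
```

```text
(no output)
```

View pics/w3.png

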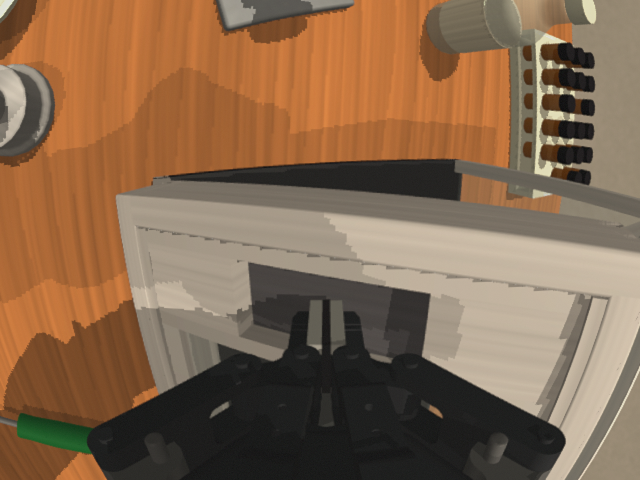

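Call:
apply_moves:
  deltas:
    - [-0.3, 0, 0, 0, 0, 0]
    - [-0.3, 0, 0, 0, 0, 0]
    - [-0.5, 0, 0, 0, 0, 0]
    - [-0.6, 0, 0, 0, 0, 0]
    - [-0.6, 0, 0, 0, 0, 0]
    - [-0.6, 0, 0, 0, 0, 0]
    - [0, 0, 0, 0, 0, 0]

```text
t: 8.6
ee_pos: [0.4202, 0.0283, 0.3057]
tool_rot: [0.674, 0.703, 0.163, 0.157]
ft_force: [0.0, -0.7, -0.6]
gripper_width: -0.0
```

```bash
python3 -c "
from obs import *
log();rep()"; python3 fit2.py|tail -2; python3 look.py w4 wrist left_pull
```

```text
{'t': 8.6, 'joint_positions': [0.032, 0.142, -0.299, 2.365, 0.618, 0.236, -0.787], 'ee_pos': [0.42, 0.028, 0.306], 'ft_force': [0.035, -0.697, -0.57], 'gripper_width': -0.0}
[0.0001 0.     0.0001] [ 0. -0.  0.]
[-0.0001 -0.     -0.    ] [ 0.  0. -0.]
left_pull 0.85 [0.5036 0.0432 0.1463]
```

View pics/w4.png

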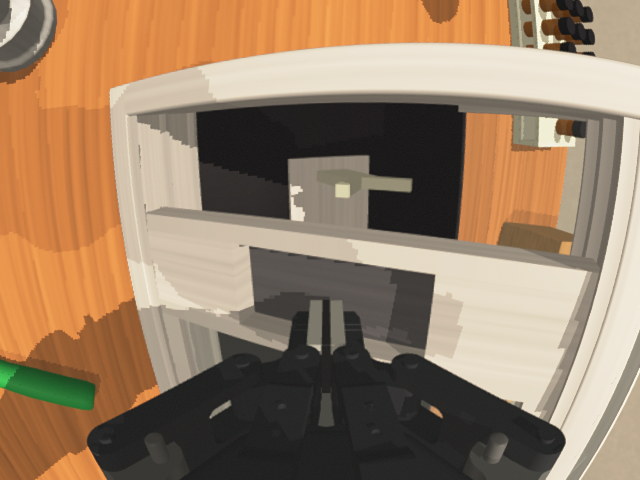

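```bash
cat > tiprows.py <<'E'
from pl import *
def tiprows(p,R,tip1,R1,n,L=.173):
    sl=Slerp([0,1],Ro.concatenate([R,R1]));tip0=p+R.apply([0,0,L]);out=[];a,b=p.copy(),R
    for i in range(1,n+1):
        Rt=sl(i/n);pt=tip0+(tip1-tip0)*i/n-Rt.apply([0,0,L])
        row=np.r_[np.round(b.inv().apply(pt-a)/.02,2),np.round((b.inv()*Rt).as_rotvec()/np.pi,4)];out.append(row.tolist())
        a=a+b.apply(row[:3]*.02);b=b*Ro.from_rotvec(row[3:]*np.pi)
    return out,a,b
E
python3 - <<'E'
from tiprows import *
from ik import *
p,R,s=cur();z=R.as_matrix()[:,2];tip=p+.173*z
n=np.array([-.766,-.033,.643]);print("h above P0 plane",(tip-np.array([.4997,.092,.144]))@n)
Yc=Ro.from_euler('z',PSI).apply([0,1,0])
o,a,b=tiprows(p,R,tip-Yc*.13,orient(PSI,np.deg2rad(22)),11);show(o)
q=np.array(s["joint_positions"])
for k in [.06,.13,.15]:
    for tl in [22,26]:
        r=orient(PSI,np.deg2rad(tl));print(k,tl,[np.round(v,2) for v in ik(tip-Yc*k-r.apply([0,0,.173]),r,q)])
E
```

```text
h above P0 plane 0.00865219462797984
[[-0.59, 0.06, 0.0, 0.0021, 0.0, -0.0], [-0.59, 0.05, 0.0, 0.002, 0.0, -0.0], [-0.59, 0.06, 0.0, 0.0021, 0.0001, -0.0], [-0.6, 0.06, 0.0, 0.0021, -0.0, -0.0], [-0.59, 0.05, 0.0, 0.0021, 0.0, -0.0], [-0.59, 0.06, 0.0, 0.002, 0.0, -0.0], [-0.59, 0.06, 0.0, 0.0021, 0.0, -0.0001], [-0.59, 0.05, 0.0, 0.0021, 0.0001, 0.0], [-0.59, 0.06, 0.0, 0.002, -0.0, 0.0], [-0.59, 0.05, 0.0, 0.0021, 0.0, 0.0], [-0.6, 0.06, 0.0, 0.0021, 0.0, 0.0]]
0.06 22 [array([ 0.34,  0.18, -0.45,  2.3 ,  0.31,  0.31, -0.32]), np.float64(0.0), np.float64(0.0)]
0.06 26 [array([ 0.32,  0.16, -0.43,  2.35,  0.42,  0.21, -0.44]), np.float64(0.0), np.float64(0.0)]
0.13 22 [array([ 0.64,  0.22, -0.58,  2.26,  0.22,  0.32, -0.06]), np.float64(0.0), np.float64(0.0)]
0.13 26 [array([ 0.73,  0.22, -0.67,  2.3 ,  0.31,  0.23, -0.14]), np.float64(0.0), np.float64(0.0)]
0.15 22 [array([ 0.72,  0.23, -0.62,  2.25,  0.21,  0.33, -0.  ]), np.float64(0.0), np.float64(0.0)]
0.15 26 [array([ 0.82,  0.24, -0.71,  2.29,  0.29,  0.23, -0.07]), np.float64(0.0), np.float64(0.0)]
```

Call:
apply_moves:
  deltas:
    - [-0.5, 0.06, 0, 0.002, 0, 0]
    - [-0.6, 0.06, 0, 0.002, 0, 0]
    - [-0.6, 0.06, 0, 0.002, 0, 0]
    - [-0.6, 0.06, 0, 0.002, 0, 0]
    - [-0.6, 0.05, 0, 0.002, 0, 0]
    - [-0.6, 0.06, 0, 0.002, 0, 0]
    - [-0.6, 0.06, 0, 0.002, 0, 0]
    - [-0.6, 0.05, 0, 0.002, 0, 0]
    - [-0.6, 0.06, 0, 0.002, 0, 0]
    - [-0.6, 0.05, 0, 0.002, 0, 0]
    - [-0.6, 0.06, 0, 0.002, 0, 0]
    - [0, 0, 0, 0, 0, 0]

```text
t: 9.9
ee_pos: [0.4379, -0.1, 0.3109]
tool_rot: [0.679, 0.709, 0.139, 0.133]
ft_force: [-0.2, 0.2, -0.0]
gripper_width: -0.0003
```

```bash
python3 -c "
from obs import *
log();rep()"; python3 fit2.py|tail -2; python3 look.py w5 wrist left_pull
```

```text
{'t': 9.9, 'joint_positions': [0.577, 0.209, -0.517, 2.263, 0.17, 0.316, -0.018], 'ee_pos': [0.438, -0.1, 0.311], 'ft_force': [-0.159, 0.249, -0.033], 'gripper_width': -0.0}
[-0.0001 -0.     -0.    ] [ 0.  0. -0.]
[0.     0.     0.0001] [ 0.  0. -0.]
left_pull 0.89 [ 0.5087 -0.0837  0.1464]
```

View pics/w5.png

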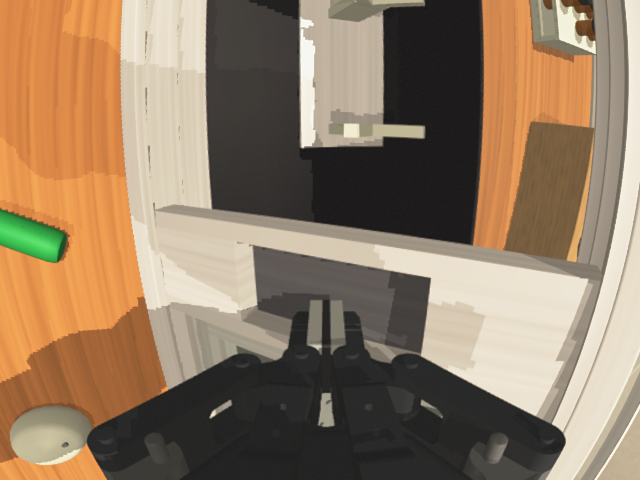

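Call:
apply_moves:
  deltas:
    - [-0.3, 0, 0, 0, 0, 0]
    - [-0.2, 0, 0, 0, 0, 0]
    - [-0.1, 0, 0, 0, 0, 0]

```text
t: 10.3
ee_pos: [0.4383, -0.1097, 0.311]
tool_rot: [0.677, 0.71, 0.139, 0.132]
ft_force: [-1.8, 12.7, 4.0]
gripper_width: -0.0002
```

Call:
apply_moves:
  deltas:
    - [-0.1, 0, 0, 0, 0, 0]
    - [0, 0, 0, 0, 0, 0]

```text
t: 10.5
ee_pos: [0.4384, -0.1101, 0.311]
tool_rot: [0.676, 0.711, 0.14, 0.132]
ft_force: [-3.8, 13.2, 4.0]
gripper_width: -0.0001
```

Call:
apply_moves:
  deltas:
    - [0.25, 0, 0, 0, 0, 0]
    - [0.25, -0.1, -0.3, 0, 0, 0]
    - [0, 0.2, -0.6, 0, 0, 0]
    - [0, 0.35, -0.9, 0, 0, 0]
    - [0, 0.35, -0.9, 0, 0, 0]
    - [0.3, 0.35, -0.9, 0, 0, 0]
    - [0.9, 0.2, -0.6, 0, 0, 0]
    - [0.5, 0, 0, 0, 0, 0]
    - [0, 0, 0, 0, 0, 0]
  jaw: -1

```text
t: 11.4
ee_pos: [0.4295, -0.0688, 0.3998]
tool_rot: [0.678, 0.71, 0.139, 0.134]
ft_force: [-0.2, -0.1, -0.3]
gripper_width: 0.0857
```

```bash
python3 -c "
from obs import *
log();rep()"; python3 fit2.py|tail -1; python3 look.py w6 wrist rack rack_seat cabinet left_pull header sill; python3 look.py top6 top rack rack_seat left_pull
```

```text
{'t': 11.4, 'joint_positions': [0.668, 0.035, -0.642, 2.193, -0.012, 0.534, 0.086], 'ee_pos': [0.43, -0.069, 0.4], 'ft_force': [-0.204, -0.088, -0.288], 'gripper_width': 0.086}
[ 0.     -0.      0.0001] [0. 0. 0.]
rack 0.91 [0.5671 0.0264 0.0159]
rack_seat 0.71 [0.5675 0.0285 0.0875]
cabinet 0.79 [ 0.4426 -0.1442  0.0027]
left_pull 0.69 [ 0.5095 -0.0937  0.1476]
header 0.86 [ 0.5667 -0.134   0.2402]
sill 0.8 [ 0.4263 -0.1453  0.08  ]
rack 0.84 [0.568  0.0285 0.0119]
rack 0.73 [0.2828 0.2838 0.0024]
left_pull 0.57 [ 0.5113 -0.1002  0.1456]
```

View pics/w6.png

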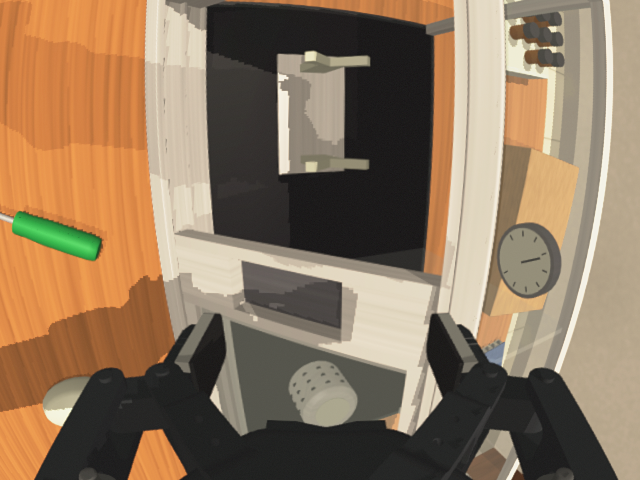

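View pics/top6.png

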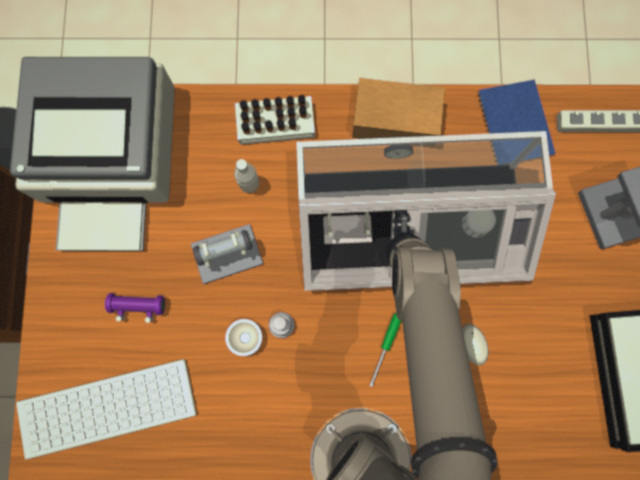

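```bash
cat > t3.py <<'E'
from ik import *
_,_,s=cur();qc=np.array(s["joint_positions"])
cell=np.array([.502,.336,.083]);seat=np.array([.567,.028,.087]);Xc=Ro.from_euler('z',PSI)
for tl in [32,35,38]:
  R=orient(np.deg2rad(18.9),np.deg2rad(tl));q=qc
  for back in [.1,.05,0]:
    q,e,a=ik(cell-R.apply([0,0,.152+back]),R,q,n=6);print("cell",tl,back,q.round(2),round(e*1e3,1))
  for up in [.1]:
    q,e,a=ik(cell+[0,0,up]-R.apply([0,0,.152]),R,q,n=6);print("lift",tl,up,q.round(2),round(e*1e3,1))
  for (dx,dz,t2) in [(-.065,.2,25),(-.065,.15,30),(-.062,.11,tl),(-.03,.07,tl),(0,.025,tl),(0,0,tl)]:
    R=orient(PSI,np.deg2rad(min(t2,tl)))
    q,e,a=ik(seat+Xc.apply([dx,0,dz])-R.apply([0,0,.152]),R,q,n=6);print("place",tl,(dx,dz,t2),q.round(2),round(e*1e3,1))
E
python3 t3.py
```

```text
cell 32 0.1 [-0.16  0.34 -0.82  2.26  1.35  0.54 -1.74] 0.0
cell 32 0.05 [-0.19  0.46 -0.78  2.23  1.55  0.57 -1.88] 0.0
cell 32 0 [-0.2   0.59 -0.75  2.2   1.71  0.61 -1.98] 0.0
lift 32 0.1 [-0.06  0.41 -0.9   2.14  1.3   0.6  -1.58] 0.0
place 32 (-0.065, 0.2, 25) [ 0.3  -0.02 -0.5   2.18  0.12  0.55 -0.25] 0.0
place 32 (-0.065, 0.15, 30) [ 0.25  0.04 -0.49  2.3   0.36  0.31 -0.5 ] 0.0
place 32 (-0.062, 0.11, 32) [ 0.08  0.1  -0.32  2.37  0.83  0.18 -0.98] 0.0
place 32 (-0.03, 0.07, 32) [ 0.08  0.24 -0.33  2.34  1.45  0.17 -1.58] 0.0
place 32 (0, 0.025, 32) [ 0.24  0.4  -0.51  2.29  1.84  0.28 -1.92] 0.0
place 32 (0, 0, 32) [ 0.3   0.48 -0.58  2.3   1.98  0.35 -2.03] 0.0
cell 35 0.1 [-0.05  0.39 -0.98  2.29  1.53  0.64 -1.9 ] 0.0
cell 35 0.05 [-0.08  0.53 -0.93  2.26  1.7   0.69 -2.  ] 0.0
cell 35 0 [-0.11  0.65 -0.89  2.22  1.83  0.73 -2.05] 0.0
lift 35 0.1 [ 0.02  0.46 -1.02  2.17  1.46  0.67 -1.72] 0.0
place 35 (-0.065, 0.2, 25) [ 0.42 -0.01 -0.62  2.17  0.12  0.55 -0.25] 0.0
place 35 (-0.065, 0.15, 30) [ 0.36  0.04 -0.59  2.3   0.38  0.31 -0.51] 0.0
place 35 (-0.062, 0.11, 35) [
[... 242 characters left out ...]
08  0.47 -2.08] 0.0
cell 38 0.1 [ 0.04  0.46 -1.12  2.33  1.67  0.75 -2.02] 0.0
cell 38 0.05 [-0.01  0.6  -1.05  2.29  1.81  0.81 -2.07] 0.0
cell 38 0 [-0.04  0.71 -0.99  2.24  1.92  0.85 -2.1 ] 0.0
lift 38 0.1 [ 0.08  0.51 -1.11  2.2   1.6   0.75 -1.83] 0.0
place 38 (-0.065, 0.2, 25) [ 0.52 -0.   -0.72  2.17  0.12  0.55 -0.24] 0.0
place 38 (-0.065, 0.15, 30) [ 0.45  0.05 -0.68  2.29  0.4   0.32 -0.53] 0.0
place 38 (-0.062, 0.11, 38) [ 0.74  0.2  -1.04  2.41  1.7   0.29 -1.79] 0.0
place 38 (-0.03, 0.07, 38) [ 0.69  0.4  -1.04  2.37  1.9   0.46 -1.92] 0.0
place 38 (0, 0.025, 38) [ 0.64  0.58 -1.    2.33  2.04  0.59 -1.98] 0.0
place 38 (0, 0, 38) [ 0.63  0.66 -1.    2.34  2.11  0.65 -2.02] 0.0
```

```bash
python3 - <<'E'
from pl import *
p,R,s=cur()
R1=orient(np.deg2rad(18.9),np.deg2rad(36));cell=np.array([.502,.336,.083])
tgt=cell-R1.apply([0,0,.152+.10]);print(tgt)
mid=np.array([.40,.2,.36])
o,a,b=rows(p,R,mid,orient(np.deg2rad(14),np.deg2rad(28)),n=14);o2,a,b=rows(a,b,tgt,R1,n=7);show(o+o2);print(a)
E
```

```text
[0.36186405 0.28802074 0.28687228]
[[0.97, -0.11, 0.1, -0.0023, 0.0019, -0.0041], [0.97, -0.1, 0.11, -0.0023, 0.002, -0.0041], [0.96, -0.09, 0.12, -0.0024, 0.0019, -0.0041], [0.97, -0.07, 0.12, -0.0023, 0.0019, -0.0042], [0.97, -0.07, 0.12, -0.0023, 0.0019, -0.0041], [0.97, -0.05, 0.14, -0.0023, 0.002, -0.0041], [0.97, -0.04, 0.13, -0.0023, 0.0019, -0.0041], [0.97, -0.03, 0.14, -0.0024, 0.0019, -0.0041], [0.96, -0.02, 0.15, -0.0023, 0.0019, -0.0041], [0.97, -0.0, 0.16, -0.0023, 0.002, -0.0042], [0.97, 0.0, 0.15, -0.0023, 0.0019, -0.0041], [0.96, 0.02, 0.17, -0.0024, 0.0019, -0.0041]]
[[0.97, 0.02, 0.17, -0.0023, 0.0019, -0.0041], [0.96, 0.04, 0.18, -0.0023, 0.002, -0.0041], [0.68, -0.34, 0.41, -0.0063, 0.0021, -0.0033], [0.67, -0.35, 0.4, -0.0064, 0.002, -0.0033], [0.68, -0.35, 0.41, -0.0063, 0.0021, -0.0033], [0.68, -0.34, 0.4, -0.0064, 0.002, -0.0033], [0.68, -0.35, 0.4, -0.0063, 0.0021, -0.0033], [0.68, -0.35, 0.39, -0.0064, 0.002, -0.0033], [0.68, -0.35, 0.4, -0.0063, 0.0021, -0.0033]]
[0.36188902 0.28802711 0.28678205]
```

Call:
apply_moves:
  deltas:
    - [0.97, -0.11, 0.1, -0.0023, 0.002, -0.0041]
    - [0.97, -0.1, 0.11, -0.0023, 0.002, -0.0041]
    - [0.97, -0.09, 0.12, -0.0023, 0.002, -0.0041]
    - [0.97, -0.07, 0.12, -0.0023, 0.002, -0.0041]
    - [0.97, -0.07, 0.12, -0.0023, 0.002, -0.0041]
    - [0.97, -0.05, 0.14, -0.0023, 0.002, -0.0041]
    - [0.97, -0.04, 0.13, -0.0023, 0.002, -0.0041]
    - [0.97, -0.03, 0.14, -0.0023, 0.002, -0.0041]
    - [0.97, -0.02, 0.15, -0.0023, 0.002, -0.0041]
    - [0.97, 0, 0.16, -0.0023, 0.002, -0.0041]
    - [0.97, 0, 0.15, -0.0023, 0.002, -0.0041]
    - [0.97, 0.02, 0.17, -0.0023, 0.002, -0.0041]

```text
t: 13.15
ee_pos: [0.404, 0.163, 0.3659]
tool_rot: [0.609, 0.757, 0.184, 0.146]
ft_force: [0.2, 0.5, 0.0]
gripper_width: 0.0853
```

Call:
apply_moves:
  deltas:
    - [0.97, 0.02, 0.17, -0.0023, 0.002, -0.0041]
    - [0.97, 0.04, 0.18, -0.0023, 0.002, -0.0041]
    - [0.68, -0.34, 0.41, -0.0063, 0.002, -0.0033]
    - [0.68, -0.35, 0.4, -0.0063, 0.002, -0.0033]
    - [0.68, -0.35, 0.41, -0.0063, 0.002, -0.0033]
    - [0.68, -0.34, 0.4, -0.0063, 0.002, -0.0033]
    - [0.68, -0.35, 0.4, -0.0063, 0.002, -0.0033]
    - [0.68, -0.35, 0.4, -0.0063, 0.002, -0.0033]
    - [0.68, -0.35, 0.4, -0.0063, 0.002, -0.0033]
    - [0, 0, 0, 0, 0, 0]

```text
t: 14.15
ee_pos: [0.3604, 0.2906, 0.2862]
tool_rot: [0.552, 0.775, 0.251, 0.177]
ft_force: [-0.4, -0.0, 0.0]
gripper_width: 0.0856
```

```bash
python3 -c "
from obs import *
log();rep()"; python3 fit2.py|tail -1; python3 look.py w7 wrist cell stand; python3 look.py top7 top cell
```

```text
{'t': 14.15, 'joint_positions': [-0.265, 0.318, -0.736, 2.315, 1.555, 0.536, -1.975], 'ee_pos': [0.36, 0.291, 0.286], 'ft_force': [-0.429, -0.017, 0.029], 'gripper_width': 0.086}
[-0.      0.0001  0.0001] [0.01 0.01 0.  ]
cell 0.64 [0.5022 0.3331 0.081 ]
stand 0.75 [0.5017 0.3397 0.0007]
cell 0.87 [0.5035 0.3386 0.0838]
cell 0.87 [0.373  0.5597 0.0283]
```

View pics/w7.png

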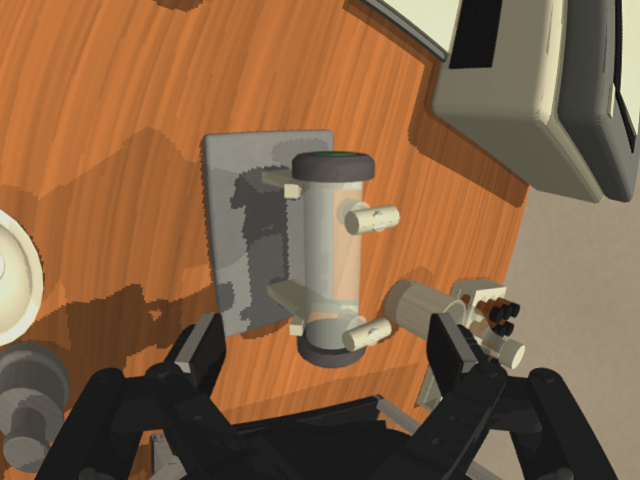

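```bash
python3 - <<'E'
from pl import *
from scipy.optimize import least_squares
c=np.load("w7.npz");K=c["camera_matrix"];Tc=np.linalg.inv(c["T_tool_cam"])
def proj(X):
    t=(X-c["p"])@c["R_tool"];q=(Tc@np.c_[t,np.ones(len(t))].T).T[:,:3]
    r=np.hypot(q[:,0],q[:,1]);th=np.arctan2(r,q[:,2]);return np.c_[K[0,2]+K[0,0]*th*q[:,0]/r,K[1,2]+K[0,0]*th*q[:,1]/r]
M=np.array([[0,.062,0],[0,-.062,0],[0,.036,.038],[0,-.036,.038]])
obs=np.array([[334,168],[333,343],[374,219],[368,334]])
def W(x): return Ro.from_euler('z',x[2]).apply(M)+[x[0],x[1],.083]
for x in ([.502,.336,np.deg2rad(18.9)],):
    print(proj(W(x)).round(0))
s=least_squares(lambda x:(proj(W(x))-obs).ravel(),[.502,.336,.33],loss="soft_l1");print(s.x,np.degrees(s.x[2]),(proj(W(s.x))-obs).round(1))
p,R,st=cur();print(np.degrees(np.arctan2(-R.as_matrix()[0,0],R.as_matrix()[1,0])),np.degrees(np.arccos(-R.as_matrix()[2,2])))
E
```

```text
[[328. 165.]
 [327. 343.]
 [370. 220.]
 [364. 336.]]
[0.50606834 0.33657335 0.33026595] 18.92284499553291 [[-0.8 -2.2]
 [-1.2 -0.5]
 [ 1.   1.4]
 [ 1.1  0.6]]
18.817554915741248 35.96281222068087
```

```bash
python3 - <<'E'
from pl import *
p,R,s=cur();R1=orient(np.deg2rad(18.9),np.deg2rad(36));cell=np.array([.505,.337,.083])
o,a,b=rows(p,R,cell-R1.apply([0,0,.153]),R1,n=7);show(o);print(R.inv().apply(cell-p))
E
```

```text
[[-0.01, 0.01, 0.72, -0.0, -0.0, -0.0001], [-0.0, 0.01, 0.73, -0.0001, -0.0, -0.0001], [-0.01, 0.02, 0.72, 0.0, -0.0001, -0.0001], [-0.0, 0.01, 0.73, -0.0, 0.0, -0.0001], [-0.01, 0.01, 0.72, -0.0, -0.0, -0.0001], [-0.0, 0.01, 0.73, -0.0001, -0.0, -0.0001], [-0.01, 0.02, 0.72, -0.0, -0.0001, -0.0001]]
[-0.00080142  0.0018487   0.25441679]
```

Call:
apply_moves:
  deltas:
    - [0, 0.01, 0.8, 0, 0, 0]
    - [0, 0.01, 0.8, 0, 0, 0]
    - [0, 0.02, 0.8, 0, 0, 0]
    - [0, 0.02, 0.8, 0, 0, 0]
    - [0, 0.02, 0.8, 0, 0, 0]
    - [0, 0.01, 0.6, 0, 0, 0]
    - [0, 0.01, 0.47, 0, 0, 0]
    - [0, 0, 0, 0, 0, 0]

```text
t: 15.2
ee_pos: [0.4201, 0.3088, 0.2059]
tool_rot: [0.554, 0.773, 0.251, 0.179]
ft_force: [-0.9, -0.2, -0.1]
gripper_width: 0.0852
```

```bash
python3 -c "
from obs import *
log();rep()"; python3 look.py w8 wrist; python3 look.py s8 scene
```

```text
{'t': 15.2, 'joint_positions': [-0.272, 0.574, -0.678, 2.231, 1.87, 0.622, -2.166], 'ee_pos': [0.42, 0.309, 0.206], 'ft_force': [-0.941, -0.238, -0.108], 'gripper_width': 0.085}
```

View pics/w8.png

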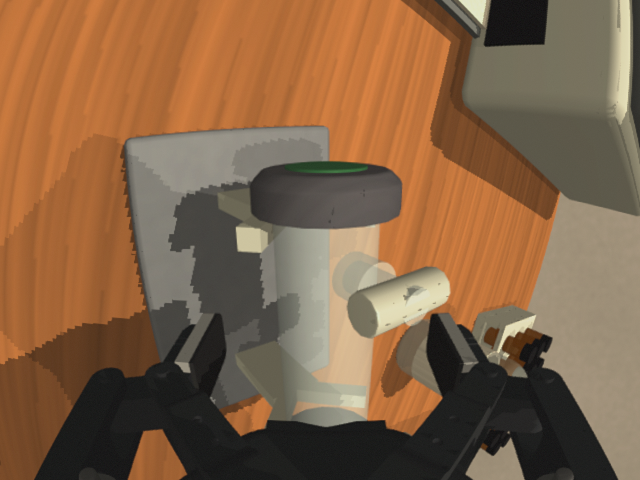

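Call:
apply_moves:
  deltas:
    - [0, 0, 0, 0, 0, 0]
    - [0, 0, 0, 0, 0, 0]
    - [0, 0, 0, 0, 0, 0]
    - [0, 0, 0, 0, 0, 0]
    - [0, 0, 0, 0, 0, 0]
  jaw: 1
  grip_force: 35

```text
t: 15.8
ee_pos: [0.4191, 0.3094, 0.2068]
tool_rot: [0.553, 0.774, 0.252, 0.179]
ft_force: [-1.9, -1.4, 5.3]
gripper_width: 0.0355
```

```bash
python3 -c "
from obs import *
rep()"; python3 look.py w9 wrist
```

```text
{'t': 15.8, 'joint_positions': [-0.273, 0.572, -0.679, 2.232, 1.87, 0.623, -2.167], 'ee_pos': [0.419, 0.309, 0.207], 'ft_force': [-1.883, -1.404, 5.306], 'gripper_width': 0.036}
```

View pics/w9.png

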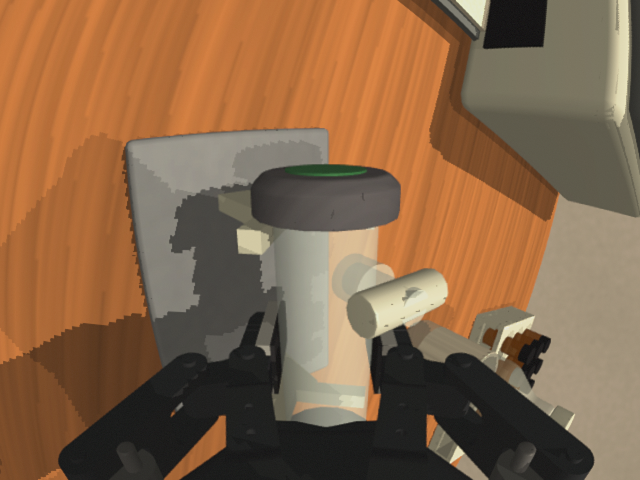

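```bash
cat > t4.py <<'E'
from tiprows import *
from ik import *
p,R,s=cur();q=np.array(s["joint_positions"])
L=.153;seat=np.array([.567,.028,.0875]);X=Ro.from_euler('z',PSI)
c0=p+R.apply([0,0,L]);print(c0)
W=[(c0+[0,0,.08],R,6),(np.array([.48,.24,.29]),orient(np.deg2rad(11),np.deg2rad(28)),9),(seat+X.apply([-.068,.004,.205]),orient(PSI,np.deg2rad(25)),12)]
a,b=p,R;allr=[]
for t,r,n in W:
    o,a2,b2=tiprows(a,b,t,r,n,L)
    show(o)
    for k in range(n):
        rr=np.array(o[k]);a=a+b.apply(rr[:3]*.02);b=b*Ro.from_rotvec(rr[3:]*np.pi)
        qn,e,_=ik(a,b,q,n=1);print("   ",a.round(3),qn.round(2),round(e*1e3,1),"dq",np.abs(qn-q).max().round(2)) if k==n-1 or np.abs(qn-q).max()>.15 else 0;q=qn
E
python3 t4.py
```

```text
[0.50408794 0.3387866  0.08298124]
[[0.0, 0.39, -0.54, 0.0, 0.0, 0.0], [0.0, 0.39, -0.54, 0.0, 0.0, 0.0], [0.0, 0.4, -0.54, 0.0, 0.0, 0.0], [0.0, 0.39, -0.54, 0.0, 0.0, 0.0], [0.01, 0.39, -0.54, 0.0, 0.0, 0.0], [-0.0, 0.39, -0.54, 0.0, 0.0, 0.0]]
    [0.419 0.309 0.287] [-0.14  0.43 -0.82  2.19  1.55  0.59 -1.84] 0.0 dq 0.06
[[-0.41, 0.29, -0.75, 0.0049, -0.0026, 0.0041], [-0.42, 0.28, -0.75, 0.0049, -0.0027, 0.0041], [-0.42, 0.28, -0.74, 0.0049, -0.0026, 0.0042], [-0.42, 0.27, -0.75, 0.005, -0.0027, 0.0041], [-0.43, 0.26, -0.74, 0.0049, -0.0026, 0.0041], [-0.43, 0.26, -0.74, 0.0049, -0.0027, 0.0041], [-0.44, 0.26, -0.74, 0.0049, -0.0026, 0.0042], [-0.44, 0.25, -0.74, 0.0049, -0.0027, 0.0041], [-0.45, 0.25, -0.73, 0.0049, -0.0026, 0.0041]]
    [0.41  0.226 0.425] [ 0.31  0.1  -1.05  2.11  0.58  0.62 -0.95] 0.0 dq 0.11
[[-0.84, -0.04, -0.05, 0.0014, -0.0018, 0.0035], [-0.83, -0.03, -0.05, 0.0014, -0.0017, 0.0035], [-0.84, -0.03, -0.04, 0.0014, -0.0018, 0.0036], [-0.84, -0.01, -0.04, 0.0014, -0.0017, 0.0035], [-0.84, -0.0, -0.03, 0.0013, -0.0018, 0.0035], [-0.84, 0.0, -0.02, 0.0014, -0.0017, 0.0035], [-0.84, 0.02, -0.02, 0.0014, -0.0018, 0.0036], [-0.84, 0.02, -0.02, 0.0014, -0.0018, 0.0035], [-0.84, 0.04, -0.01, 0.0014, -0.0017, 0.0035], [-0.84, 0.04, -0.01, 0.0014, -0.0018, 0.0035], [-0.84, 0.06, -0.0, 0.0014, -0.0017, 0.0036], [-0.84, 0.06, 0.0, 0.0014, -0.0018, 0.0035]]
    [0.434 0.026 0.431] [ 0.63 -0.02 -0.83  2.16  0.1   0.56 -0.23] 0.0 dq 0.05
```

Call:
apply_moves:
  deltas:
    - [0, 0.2, -0.27, 0, 0, 0]
    - [0, 0.3, -0.41, 0, 0, 0]
    - [0, 0.4, -0.54, 0, 0, 0]
    - [0, 0.4, -0.54, 0, 0, 0]
    - [0, 0.4, -0.54, 0, 0, 0]
    - [0, 0.4, -0.54, 0, 0, 0]
    - [0, 0.26, -0.4, 0, 0, 0]

```text
t: 16.55
ee_pos: [0.4192, 0.3091, 0.2872]
tool_rot: [0.553, 0.774, 0.251, 0.178]
ft_force: [-0.7, -0.5, -3.0]
gripper_width: 0.035
```

```bash
python3 -c "
from obs import *
log();rep()"; python3 look.py w10 wrist
```

```text
{'t': 16.55, 'joint_positions': [-0.26, 0.388, -0.675, 2.198, 1.523, 0.52, -1.852], 'ee_pos': [0.419, 0.309, 0.287], 'ft_force': [-0.688, -0.466, -3.028], 'gripper_width': 0.035}
```

View pics/w10.png

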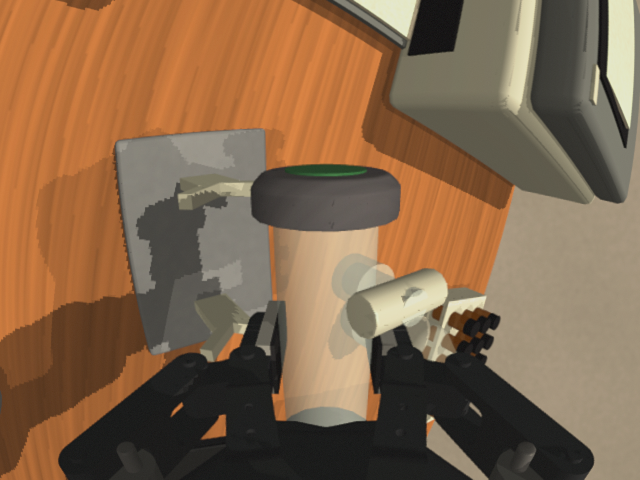

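Cell is held (weight 3 N reads), pose in the hand unchanged. On to above the opening.

Call:
apply_moves:
  deltas:
    - [-0.41, 0.29, -0.75, 0.0049, -0.0026, 0.0041]
    - [-0.42, 0.28, -0.75, 0.0049, -0.0027, 0.0041]
    - [-0.42, 0.28, -0.74, 0.0049, -0.0026, 0.0041]
    - [-0.42, 0.27, -0.75, 0.005, -0.0027, 0.0041]
    - [-0.43, 0.26, -0.74, 0.0049, -0.0026, 0.0041]
    - [-0.43, 0.26, -0.74, 0.0049, -0.0027, 0.0041]
    - [-0.44, 0.26, -0.74, 0.0049, -0.0026, 0.0041]
    - [-0.44, 0.25, -0.74, 0.0049, -0.0027, 0.0041]
    - [-0.45, 0.25, -0.73, 0.0049, -0.0026, 0.0041]

```text
t: 17.5
ee_pos: [0.4094, 0.2254, 0.4246]
tool_rot: [0.617, 0.749, 0.185, 0.153]
ft_force: [0.7, -0.1, -2.9]
gripper_width: 0.0351
```

Call:
apply_moves:
  deltas:
    - [-0.84, -0.04, -0.05, 0.0014, -0.0018, 0.0035]
    - [-0.84, -0.03, -0.05, 0.0014, -0.0018, 0.0035]
    - [-0.84, -0.03, -0.04, 0.0014, -0.0018, 0.0035]
    - [-0.84, -0.01, -0.04, 0.0014, -0.0018, 0.0035]
    - [-0.84, 0, -0.03, 0.0014, -0.0018, 0.0035]
    - [-0.84, 0, -0.02, 0.0014, -0.0018, 0.0035]
    - [-0.84, 0.02, -0.02, 0.0014, -0.0018, 0.0035]
    - [-0.84, 0.02, -0.02, 0.0014, -0.0018, 0.0035]
    - [-0.84, 0.04, -0.01, 0.0014, -0.0018, 0.0035]
    - [-0.84, 0.04, -0.01, 0.0014, -0.0018, 0.0035]
    - [-0.84, 0.06, 0, 0.0014, -0.0018, 0.0035]
    - [-0.7, 0.06, 0, 0.0014, -0.0018, 0.0035]

```text
t: 18.7
ee_pos: [0.434, 0.0276, 0.4303]
tool_rot: [0.675, 0.705, 0.154, 0.149]
ft_force: [0.3, -0.3, -3.2]
gripper_width: 0.0351
```

Call:
apply_moves:
  deltas:
    - [0, 0, 0, 0, 0, 0]

```text
t: 18.8
ee_pos: [0.4342, 0.0268, 0.4303]
tool_rot: [0.676, 0.705, 0.154, 0.15]
ft_force: [-0.3, 0.5, -3.8]
gripper_width: 0.0348
```

```bash
python3 -c "
from obs import *
log();rep()
p,R,s=cur();print('cell',p+R.apply([-.001,0,.153]),R.as_matrix().round(3))"; python3 fit2.py|tail -1;python3 look.py w11 wrist header sill; python3 look.py s11 scene header; python3 look.py top11 top left_pull
```

```text
{'t': 18.8, 'joint_positions': [0.387, -0.025, -0.597, 2.172, 0.113, 0.566, -0.254], 'ee_pos': [0.434, 0.027, 0.43], 'ft_force': [-0.27, 0.491, -3.765], 'gripper_width': 0.035}
cell [0.49839566 0.02805948 0.29144193] [[-0.041  0.907  0.419]
 [ 0.999  0.038  0.015]
 [-0.003  0.419 -0.908]]
[ 0.0001 -0.      0.0002] [0. 0. 0.]
header 0.62 [ 0.5667 -0.1356  0.239 ]
left_pull 0.82 [ 0.511  -0.0977  0.1461]
```

View pics/w11.png

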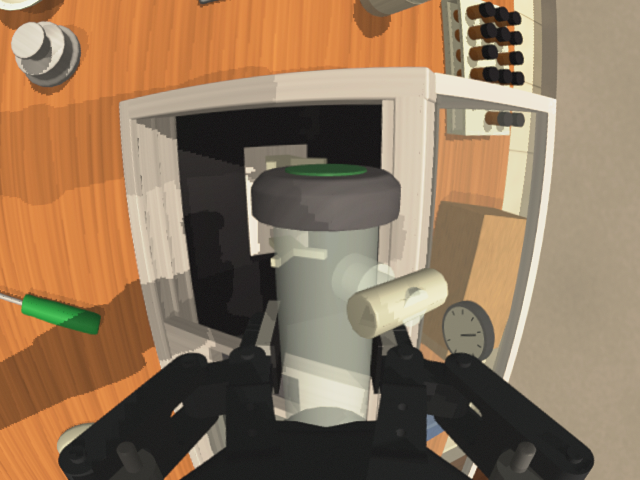

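View pics/s11.png

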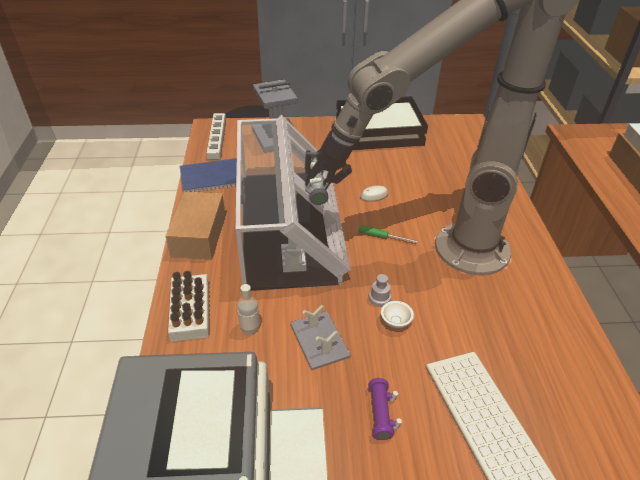

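```bash
python3 fit2.py >/dev/null; cat > t5.py <<'E'
from tiprows import *
from ik import *
p,R,s=cur();q=np.array(s["joint_positions"])
Rg=Ro.from_quat([0.553, 0.774, 0.2515, 0.1785]);print("grip tilt",np.degrees(np.arccos(-Rg.as_matrix()[2,2])),"roll x.z",np.degrees(Rg.as_matrix()[2,0]))
L=.153;seat=np.array([.567,.028,.0875]);X=Ro.from_euler('z',PSI)
W=[((-.068,.003,.15),27,3),((-.066,.002,.10),30,3),((-.045,.001,.06),34,4),((-.0,.001,.022),36,5)]
a,b=p,R;allr=[]
for t,tl,n in W:
    o,a2,b2=tiprows(a,b,seat+X.apply(t),orient(PSI,np.deg2rad(tl)),n,L)
    for k in range(n):
        rr=np.array(o[k]);a=a+b.apply(rr[:3]*.02);b=b*Ro.from_rotvec(rr[3:]*np.pi)
        qn,e,_=ik(a,b,q,n=1);print("   ",a.round(3),qn.round(2),round(e*1e3,1),"dq",np.abs(qn-q).max().round(2));q=qn
    show(o)
E
python3 t5.py
```

```text
grip tilt 35.926445758360735 roll x.z 0.10548158282437771
    [0.433 0.028 0.412] [ 0.38 -0.   -0.6   2.2   0.16  0.5  -0.3 ] 0.0 dq 0.06
    [0.431 0.027 0.393] [ 0.37  0.02 -0.6   2.24  0.22  0.45 -0.36] 0.0 dq 0.06
    [0.43  0.025 0.374] [ 0.36  0.05 -0.59  2.27  0.3   0.39 -0.44] 0.0 dq 0.08
[[-0.07, -0.48, 0.83, -0.0038, 0.0001, 0.0003], [-0.06, -0.49, 0.82, -0.0039, 0.0002, 0.0003], [-0.07, -0.5, 0.82, -0.0038, 0.0001, 0.0002]]
    [0.428 0.025 0.356] [ 0.32  0.07 -0.57  2.3   0.41  0.33 -0.55] 0.0 dq 0.12
    [0.426 0.024 0.338] [ 0.26  0.1  -0.52  2.33  0.57  0.27 -0.71] 0.0 dq 0.16
    [0.425 0.024 0.32 ] [ 0.17  0.12 -0.43  2.36  0.79  0.21 -0.93] 0.0 dq 0.22
[[-0.02, -0.48, 0.76, -0.0056, -0.0, 0.0], [-0.01, -0.5, 0.75, -0.0055, -0.0, 0.0], [-0.02, -0.51, 0.75, -0.0056, -0.0, 0.0]]
    [0.427 0.024 0.309] [ 0.09  0.15 -0.35  2.37  1.01  0.18 -1.16] 0.0 dq 0.23
    [0.431 0.023 0.297] [ 0.11  0.18 -0.37  2.38  1.33  0.17 -1.48] 0.0 dq 0.32
    [0.433 0.023 0.286] [ 0.17  0.22 -0.44  2.39  1.64  0.2  -1.78] 0.0 dq 0.31
    [0.436 0.023 0.274] [ 0.26  0.26 -0.54  2.39  1.85  0.24 -1.97] 0.0 dq 0.21
[[-0.01, -0.16, 0.56, -0.0056, -0.0, 0.0], [-0.02, -0.16, 0.57, -0.0055, -0.0, 0.0], [-0.01, -0.18, 0.56, -0.0056, -0.0, 0.0], [-0.01, -0.18, 0.56, -0.0055, -0.0, 0.0]]
    [0.445 0.024 0.266] [ 0.28  0.3  -0.57  2.38  1.92  0.27 -2.03] 0.0 dq 0.07
    [0.453 0.024 0.258] [ 0.3   0.33 -0.59  2.37  1.98  0.3  -2.07] 0.0 dq 0.06
    [0.461 0.024 0.25 ] [ 0.32  0.37 -0.61  2.36  2.03  0.33 -2.11] 0.0 dq 0.05
    [0.469 0.025 0.241] [ 0.33  0.41 -0.63  2.34  2.07  0.36 -2.13] 0.0 dq 0.04
    [0.477 0.025 0.233] [ 0.34  0.44 -0.64  2.33  2.11  0.39 -2.15] 0.0 dq 0.04
[[-0.0, 0.11, 0.57, -0.0022, -0.0, 0.0], [-0.0, 0.1, 0.57, -0.0023, -0.0, 0.0], [-0.0, 0.1, 0.57, -0.0022, -0.0, 0.0], [-0.0, 0.09, 0.57, -0.0022, -0.0, 0.0], [-0.0, 0.1, 0.57, -0.0022, -0.0, 0.0]]
```

Call:
apply_moves:
  deltas:
    - [-0.07, -0.48, 0.82, -0.0038, 0, 0.0003]
    - [-0.06, -0.49, 0.82, -0.0038, 0, 0.0003]
    - [-0.07, -0.5, 0.82, -0.0038, 0, 0.0002]
    - [-0.02, -0.48, 0.76, -0.0056, 0, 0]
    - [-0.01, -0.25, 0.38, -0.0028, 0, 0]
    - [-0.01, -0.25, 0.38, -0.0028, 0, 0]
    - [-0.01, -0.25, 0.38, -0.0028, 0, 0]
    - [-0.01, -0.25, 0.38, -0.0028, 0, 0]
    - [0, 0, 0, 0, 0, 0]

```text
t: 20.05
ee_pos: [0.4246, 0.0232, 0.3189]
tool_rot: [0.668, 0.698, 0.186, 0.179]
ft_force: [-0.1, -0.4, -3.6]
gripper_width: 0.0347
```

```bash
python3 - <<'E'
from obs import *
log();rep()
p,R,s=cur();X=Ro.from_euler('z',PSI);seat=np.array([.567,.028,.0875])
print('rel seat',X.inv().apply(p+R.apply([-.001,0,.153])-seat),np.degrees(np.arccos(-R.as_matrix()[2,2])))
E
sed -i 's/^W=.*/W=[((-.045,.001,.06),34,9),((-.0,.001,.022),36,6)]/' t5.py; python3 t5.py; python3 look.py w12 wrist
```

```text
{'t': 20.05, 'joint_positions': [0.205, 0.13, -0.464, 2.358, 0.808, 0.218, -0.951], 'ee_pos': [0.425, 0.023, 0.319], 'ft_force': [-0.104, -0.434, -3.623], 'gripper_width': 0.035}
rel seat [-0.06622442  0.00024272  0.09875125] 29.887403508099776
grip tilt 35.926445758360735 roll x.z 0.10548158282437771
    [0.426 0.023 0.314] [ 0.17  0.14 -0.43  2.36  0.9   0.2  -1.04] 0.0 dq 0.09
    [0.427 0.023 0.309] [ 0.13  0.15 -0.39  2.37  1.    0.19 -1.14] 0.0 dq 0.1
    [0.429 0.023 0.304] [ 0.09  0.16 -0.35  2.38  1.12  0.17 -1.26] 0.0 dq 0.12
    [0.43  0.023 0.299] [ 0.1   0.17 -0.36  2.38  1.26  0.17 -1.41] 0.0 dq 0.15
    [0.431 0.023 0.294] [ 0.1   0.18 -0.36  2.38  1.41  0.17 -1.55] 0.0 dq 0.15
    [0.432 0.023 0.289] [ 0.1   0.2  -0.36  2.39  1.55  0.17 -1.7 ] 0.0 dq 0.14
    [0.434 0.023 0.284] [ 0.14  0.22 -0.4   2.39  1.68  0.19 -1.82] 0.0 dq 0.13
    [0.435 0.023 0.279] [ 0.17  0.23 -0.44  2.39  1.79  0.21 -1.92] 0.0 dq 0.1
    [0.437 0.023 0.274] [ 0.21  0.25 -0.48  2.39  1.87  0.23 -1.99] 0.0 dq 0.08
[[-0.0, -0.07, 0.25, -0.0025, 0.0, 0.0], [-0.0, -0.06, 0.24, -0.0026, 0.0001, 0
[... 321 characters left out ...]
68] [ 0.23  0.28 -0.51  2.38  1.93  0.25 -2.05] 0.0 dq 0.06
    [0.45  0.024 0.261] [ 0.26  0.31 -0.54  2.37  1.99  0.28 -2.09] 0.0 dq 0.05
    [0.457 0.024 0.254] [ 0.27  0.35 -0.56  2.36  2.03  0.3  -2.12] 0.0 dq 0.04
    [0.464 0.024 0.247] [ 0.29  0.37 -0.58  2.35  2.07  0.33 -2.15] 0.0 dq 0.04
    [0.47  0.025 0.24 ] [ 0.3   0.4  -0.59  2.34  2.1   0.35 -2.17] 0.0 dq 0.03
    [0.477 0.025 0.233] [ 0.31  0.43 -0.6   2.33  2.13  0.37 -2.19] 0.0 dq 0.03
[[-0.0, 0.09, 0.47, -0.0019, 0.0, -0.0], [-0.0, 0.08, 0.47, -0.0018, 0.0, -0.0], [-0.0, 0.09, 0.48, -0.0019, 0.0, -0.0], [-0.0, 0.08, 0.47, -0.0018, 0.0, -0.0], [-0.0, 0.08, 0.48, -0.0019, 0.0, -0.0], [-0.0, 0.07, 0.47, -0.0019, 0.0, -0.0]]
```

View pics/w12.png

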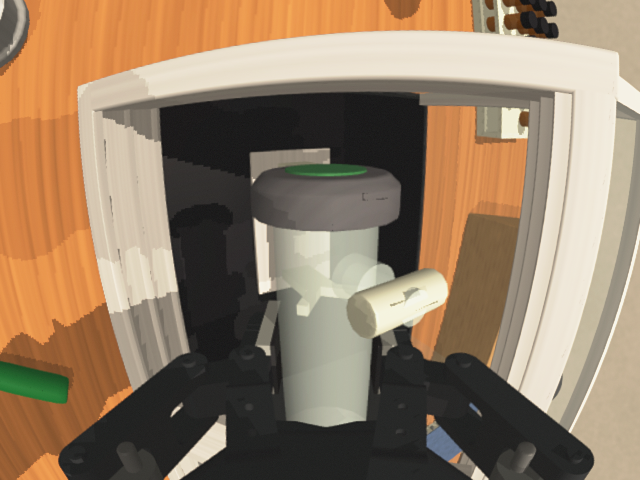

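Call:
apply_moves:
  deltas:
    - [0, -0.07, 0.25, -0.0025, 0, 0]
    - [0, -0.07, 0.25, -0.0025, 0, 0]
    - [0, -0.07, 0.25, -0.0025, 0, 0]
    - [0, -0.07, 0.25, -0.0025, 0, 0]
    - [0, -0.07, 0.25, -0.0025, 0, 0]
    - [0, -0.08, 0.25, -0.0025, 0, 0]
    - [0, -0.08, 0.25, -0.0025, 0, 0]
    - [0, -0.08, 0.25, -0.0025, 0, 0]
    - [0, -0.08, 0.25, -0.0025, 0, 0]
    - [0, 0, 0, 0, 0, 0]

```text
t: 21.1
ee_pos: [0.4379, 0.0235, 0.2747]
tool_rot: [0.662, 0.69, 0.211, 0.203]
ft_force: [0.6, 0.4, -3.4]
gripper_width: 0.0348
```

```bash
cat > st.py <<'E'
from obs import *
log();rep()
p,R,s=cur();X=Ro.from_euler('z',PSI);seat=np.array([.567,.028,.0875]);M=R.as_matrix()
print('rel seat',X.inv().apply(p+R.apply([-.001,0,.153])-seat).round(4),"tilt",np.degrees(np.arccos(-M[2,2])).round(2),"yaw",np.degrees(np.arctan2(-M[0,0],M[1,0])).round(2),"roll",np.degrees(M[2,0]).round(2))
E
python3 st.py
sed -i 's/^W=.*/W=[((-.0,.001,.022),36,6)]/' t5.py; python3 t5.py|tail -1; python3 look.py w13 wrist rack_seat
```

```text
{'t': 21.1, 'joint_positions': [0.209, 0.255, -0.485, 2.39, 1.868, 0.232, -1.993], 'ee_pos': [0.438, 0.023, 0.275], 'ft_force': [0.586, 0.434, -3.354], 'gripper_width': 0.035}
rel seat [-0.0435 -0.0001  0.0605] tilt 34.07 yaw 2.4 roll -0.02
[[-0.0, 0.08, 0.47, -0.0018, 0.0001, -0.0001], [-0.0, 0.07, 0.47, -0.0018, 0.0, -0.0], [-0.0, 0.07, 0.47, -0.0018, 0.0001, -0.0001], [-0.0, 0.07, 0.47, -0.0017, 0.0001, -0.0001], [-0.0, 0.07, 0.47, -0.0018, 0.0, -0.0], [-0.0, 0.07, 0.47, -0.0018, 0.0001, -0.0001]]
```

View pics/w13.png

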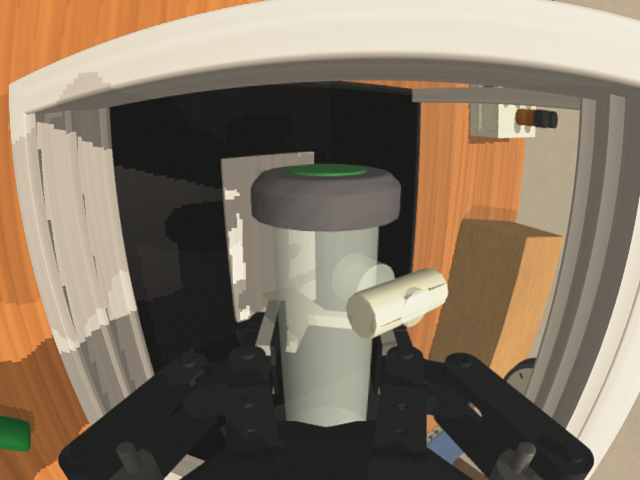

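```bash
cat > ov.py <<'E'
from pl import *
import cv2
def proj(c,X):
    K=c["camera_matrix"];Tc=np.linalg.inv(c["T_tool_cam"])
    t=(X-c["p"])@c["R_tool"];q=(Tc@np.c_[t,np.ones(len(t))].T).T[:,:3]
    r=np.hypot(q[:,0],q[:,1]);th=np.arctan2(r,q[:,2]);return np.c_[K[0,2]+K[0,0]*th*q[:,0]/r,K[1,2]+K[0,0]*th*q[:,1]/r]
def overlay(tag,seat,yaw,box,f,out):
    c=np.load(tag+".npz");im=cv2.resize(c["img"],None,fx=f,fy=f,interpolation=cv2.INTER_CUBIC)[:,:,::-1].copy()
    for y in (-.046,.046):
        pl=[]
        for yy in (y-.004,y+.004):
            V=np.array([[-.024,yy,-.0015],[0,yy,-.0255],[.024,yy,-.0015]]);W=Ro.from_euler('z',yaw).apply(V)+seat
            pts=(proj(c,W)+.5)*f-.5;print(yy,(pts/f).round(1).tolist());cv2.polylines(im,[np.int32(pts)],False,(0,0,255),1)
    B=np.array([[-.035,-.06,-.075+.0],[.035,-.06,-.075],[.035,.06,-.075],[-.035,.06,-.075]]);pts=(proj(c,Ro.from_euler('z',yaw).apply(B)+seat)+.5)*f
    cv2.polylines(im,[np.int32(pts)],True,(255,0,0),1)
    x0,y0,x1,y1=[int(v*f) for v in box];cv2.imwrite(out,im[y0:y1,x0:x1])
if __name__=="__main__":
    overlay("w6",np.array([.567,.028,.0875]),PSI,(240,30,440,200),4,"pics/ov6.png")
E
python3 ov.py
```

```text
-0.05 [[314.2, 174.5], [329.8, 169.9], [365.7, 172.1]]
-0.041999999999999996 [[314.1, 165.0], [329.8, 161.2], [365.9, 163.1]]
0.041999999999999996 [[314.1, 63.4], [330.2, 68.9], [367.1, 67.5]]
0.05 [[314.2, 53.9], [330.2, 60.3], [367.1, 58.6]]
```

View pics/ov6.png

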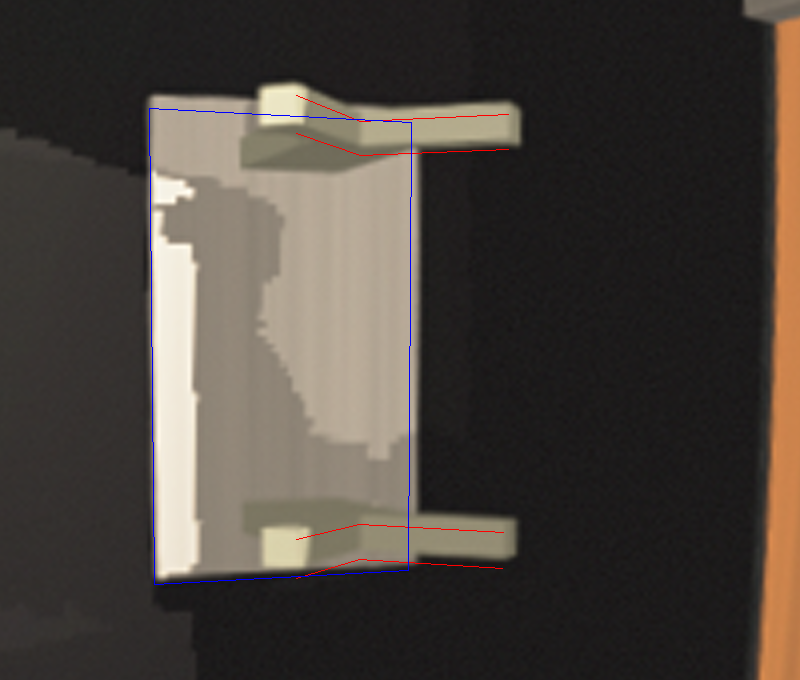

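```bash
python3 - <<'E'
from ov import *
from scipy.optimize import least_squares
c=np.load("w6.npz")
M=[];O=[]
def add(x,y,z,u,v): M.append([x,y,z]);O.append([240+u/4,30+v/4])
add(.024,.050,-.0015,519,103);add(.024,.042,-.0015,519,146);add(.024,-.042,-.0015,516,518);add(.024,-.05,-.0015,516,557)
add(0,.050,-.0255,360,107);add(0,.042,-.0255,360,146);add(0,-.042,-.0255,360,514);add(0,-.05,-.0255,360,553)
add(-.024,.050,-.0015,306,84);add(-.024,.042,-.0015,306,124);add(-.024,-.042,-.0015,308,527);add(-.024,-.05,-.0015,308,568)
M=np.array(M);O=np.array(O)
f=lambda x:(proj(c,Ro.from_euler('z',x[3]).apply(M)+x[:3])-O).ravel()
for fix in (0,1):
    g=(lambda x:np.r_[f(x),(x[2]-.0875)*2000*fix]);s=least_squares(g,[.567,.028,.0875,.044],x_scale=[.01,.01,.01,.1],loss="soft_l1");print(s.x.round(4),np.degrees(s.x[3]).round(2),s.cost);print(f(s.x).reshape(-1,2).round(1).tolist())
E
```

```text
[0.5687 0.0301 0.0888 0.0489] 2.8 8.640856705564824
[[-0.6, -0.0], [-0.6, -1.8], [-0.7, 0.9], [-0.8, 0.2], [2.0, 0.9], [2.1, -0.3], [2.1, 0.1], [2.1, -0.9], [-0.3, 0.1], [-0.3, -0.4], [-0.3, 0.6], [-0.3, -0.1]]
[0.5692 0.0302 0.0876 0.0487] 2.79 8.905651036477643
[[-0.8, 0.2], [-0.8, -1.6], [-0.8, 0.7], [-1.0, -0.1], [2.0, 1.1], [2.1, -0.1], [2.1, -0.1], [2.1, -1.1], [-0.2, 0.4], [-0.2, -0.2], [-0.3, 0.4], [-0.2, -0.3]]
```

```bash
sed -i 's/seat=np.array(\[[^]]*\])/seat=np.array([.5685,.030,.0875])/; s/\[-.001,0,.153\]/[-.0017,0,.153]/' st.py; sed -i 's/^PSI=.*/PSI=np.deg2rad(2.75)/' pl.py; python3 st.py; python3 - <<'E'
from tiprows import *
p,R,s=cur();X=Ro.from_euler('z',PSI);seat=np.array([.5685,.030,.0875])+X.apply([0,.0017,0])
o,a,b=tiprows(p,R,seat+[0,0,.02],orient(PSI,np.deg2rad(36)),6,.153);show(o)
E
```

```text
{'t': 21.2, 'joint_positions': [0.207, 0.253, -0.484, 2.39, 1.866, 0.231, -1.992], 'ee_pos': [0.438, 0.023, 0.275], 'ft_force': [0.419, 0.019, -3.272], 'gripper_width': 0.035}
rel seat [-0.0452 -0.0027  0.0608] tilt 34.08 yaw 2.38 roll -0.04
[[0.02, 0.08, 0.49, -0.0018, 0.0002, -0.0003], [0.02, 0.07, 0.5, -0.0018, 0.0003, -0.0002], [0.02, 0.08, 0.49, -0.0017, 0.0002, -0.0003], [0.02, 0.07, 0.49, -0.0018, 0.0002, -0.0002], [0.01, 0.06, 0.5, -0.0018, 0.0002, -0.0003], [0.02, 0.07, 0.5, -0.0018, 0.0003, -0.0003]]
```

Call:
apply_moves:
  deltas:
    - [0.02, 0.08, 0.49, -0.0018, 0.0002, -0.0003]
    - [0.02, 0.08, 0.49, -0.0018, 0.0002, -0.0003]
    - [0.02, 0.07, 0.5, -0.0018, 0.0002, -0.0003]
    - [0.02, 0.07, 0.5, -0.0018, 0.0002, -0.0003]
    - [0.02, 0.07, 0.5, -0.0018, 0.0002, -0.0003]
    - [0.02, 0.07, 0.5, -0.0018, 0.0002, -0.0003]
    - [0, 0, 0, 0, 0, 0]

```text
t: 21.9
ee_pos: [0.4793, 0.0275, 0.2303]
tool_rot: [0.656, 0.689, 0.223, 0.213]
ft_force: [-0.8, 0.3, -2.9]
gripper_width: 0.0349
```

```bash
python3 st.py; python3 look.py w14 wrist; python3 look.py s14 scene; python3 - <<'E'
from ov import *
overlay("w14",np.array([.5685,.030,.0875]),PSI,(170,130,470,350),2.6,"pics/ov14.png")
import cv2
i=cv2.imread("pics/s14.png")[100:320,200:400];cv2.imwrite("pics/s14c.png",cv2.resize(i,None,fx=2.7,fy=2.7,interpolation=cv2.INTER_CUBIC))
E
```

```text
{'t': 21.9, 'joint_positions': [0.297, 0.441, -0.596, 2.329, 2.138, 0.377, -2.191], 'ee_pos': [0.479, 0.027, 0.23], 'ft_force': [-0.82, 0.344, -2.929], 'gripper_width': 0.035}
rel seat [ 0.0007 -0.0001  0.019 ] tilt 35.98 yaw 2.75 roll -0.05
-0.05 [[258.1, 426.7], [276.5, 383.9], [337.8, 391.0]]
-0.041999999999999996 [[256.3, 415.3], [275.5, 372.8], [338.1, 379.8]]
0.041999999999999996 [[236.4, 245.0], [265.1, 220.9], [340.9, 223.9]]
0.05 [[234.8, 223.8], [264.3, 203.4], [341.1, 205.7]]
```

View pics/ov14.png

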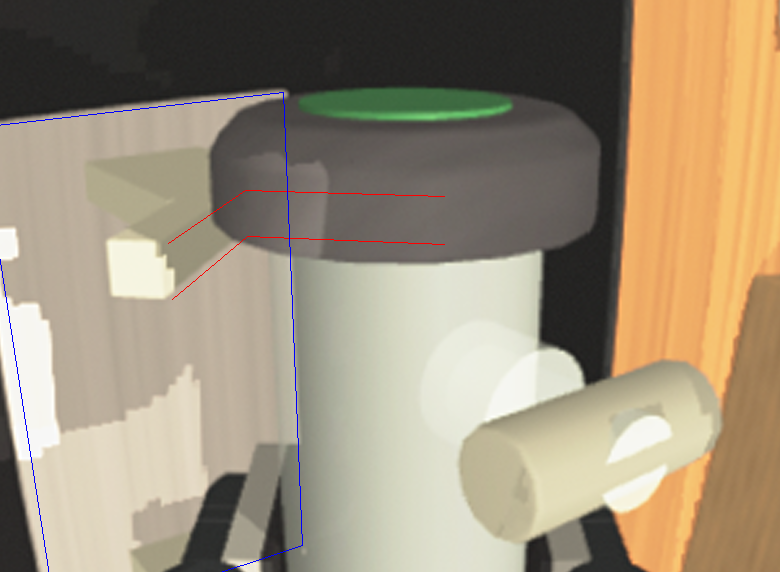

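View pics/s14c.png

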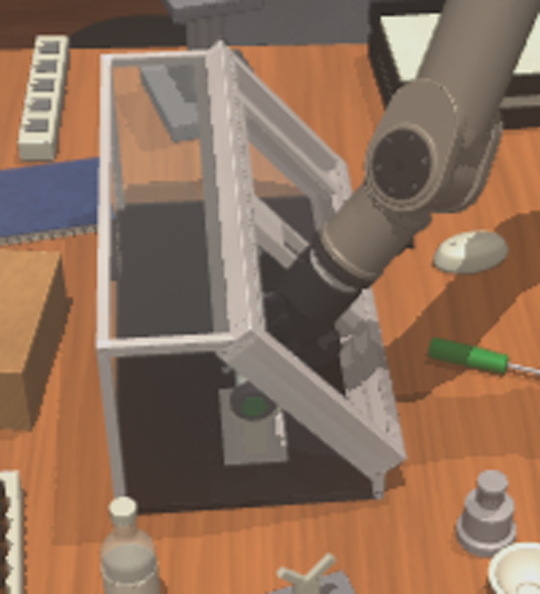

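Call:
apply_moves:
  deltas:
    - [0, -0.06, 0.08, 0, 0, 0]
    - [0, -0.09, 0.12, 0, 0, 0]
    - [0, -0.09, 0.12, 0, 0, 0]
    - [0, -0.09, 0.12, 0, 0, 0]
    - [0, -0.09, 0.12, 0, 0, 0]
    - [0, -0.03, 0.04, 0, 0, 0]
    - [0, 0, 0, 0, 0, 0]

```text
t: 22.7
ee_pos: [0.4783, 0.0275, 0.2154]
tool_rot: [0.656, 0.689, 0.223, 0.213]
ft_force: [-0.2, -0.5, -3.3]
gripper_width: 0.0347
```

```bash
python3 st.py
```

```text
{'t': 22.7, 'joint_positions': [0.315, 0.484, -0.62, 2.335, 2.191, 0.42, -2.23], 'ee_pos': [0.478, 0.027, 0.215], 'ft_force': [-0.184, -0.516, -3.342], 'gripper_width': 0.035}
rel seat [-0.0003  0.      0.0041] tilt 35.97 yaw 2.78 roll -0.06
```

Call:
apply_moves:
  deltas:
    - [0, -0.06, 0.08, 0, 0, 0]
    - [0, 0, 0, 0, 0, 0]

```text
t: 22.9
ee_pos: [0.4783, 0.0275, 0.2136]
tool_rot: [0.656, 0.689, 0.223, 0.214]
ft_force: [-0.7, 0.1, -3.1]
gripper_width: 0.0349
```

Call:
apply_moves:
  deltas:
    - [0, -0.03, 0.04, 0, 0, 0]
    - [0, 0, 0, 0, 0, 0]

```text
t: 23.1
ee_pos: [0.4783, 0.0275, 0.2127]
tool_rot: [0.656, 0.689, 0.223, 0.214]
ft_force: [-0.3, 0.2, -3.2]
gripper_width: 0.0353
```

Call:
apply_moves:
  deltas:
    - [0, -0.03, 0.04, 0, 0, 0]
    - [0, 0, 0, 0, 0, 0]

```text
t: 23.3
ee_pos: [0.4783, 0.0276, 0.212]
tool_rot: [0.656, 0.689, 0.224, 0.214]
ft_force: [-2.0, -0.4, 2.1]
gripper_width: 0.0349
```

Call:
apply_moves:
  deltas:
    - [0, -0.03, 0.04, 0, 0, 0]
    - [0, 0, 0, 0, 0, 0]

```text
t: 23.5
ee_pos: [0.4782, 0.0277, 0.2117]
tool_rot: [0.655, 0.689, 0.224, 0.215]
ft_force: [-9.4, -2.0, 13.7]
gripper_width: 0.035
```

Call:
apply_moves:
  deltas:
    - [0, -0.04, -0.03, 0, 0, 0]
    - [0, 0, 0, 0, 0, 0]

```text
t: 23.7
ee_pos: [0.4775, 0.0275, 0.2112]
tool_rot: [0.656, 0.689, 0.224, 0.214]
ft_force: [-4.0, -0.9, 5.3]
gripper_width: 0.0349
```

Call:
apply_moves:
  deltas:
    - [0, -0.03, -0.02, 0, 0, 0]
    - [0, 0, 0, 0, 0, 0]

```text
t: 23.9
ee_pos: [0.477, 0.0275, 0.2108]
tool_rot: [0.656, 0.689, 0.224, 0.214]
ft_force: [0.4, 0.0, -0.2]
gripper_width: 0.0351
```

Call:
apply_moves:
  deltas:
    - [0, -0.03, 0.04, 0, 0, 0]
    - [0, 0, 0, 0, 0, 0]

```text
t: 24.1
ee_pos: [0.4769, 0.0275, 0.2105]
tool_rot: [0.656, 0.689, 0.224, 0.215]
ft_force: [-5.4, 0.1, 11.9]
gripper_width: 0.0351
```

Call:
apply_moves:
  deltas:
    - [0, -0.02, -0.02, 0, 0, 0]
    - [0, 0, 0, 0, 0, 0]

```text
t: 24.3
ee_pos: [0.4768, 0.0275, 0.2105]
tool_rot: [0.656, 0.688, 0.224, 0.215]
ft_force: [-0.4, -0.2, 7.4]
gripper_width: 0.035
```

Call:
apply_moves:
  deltas:
    - [0, -0.02, 0.02, 0, 0, 0]
    - [0, 0, 0, 0, 0, 0]

```text
t: 24.5
ee_pos: [0.4768, 0.0276, 0.2104]
tool_rot: [0.655, 0.688, 0.224, 0.215]
ft_force: [-3.9, -0.4, 13.9]
gripper_width: 0.0352
```

```bash
python3 st.py; python3 look.py w15 wrist
```

```text
{'t': 24.5, 'joint_positions': [0.324, 0.499, -0.632, 2.341, 2.214, 0.442, -2.248], 'ee_pos': [0.477, 0.028, 0.21], 'ft_force': [-3.879, -0.383, 13.915], 'gripper_width': 0.035}
rel seat [-0.0013  0.     -0.0006] tilt 36.22 yaw 2.78 roll -0.13
```

View pics/w15.png

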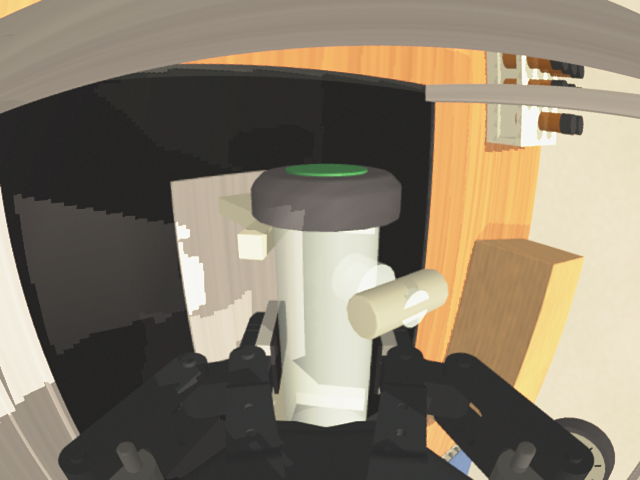

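Call:
apply_moves:
  deltas:
    - [0, 0.02, -0.03, 0, 0, 0]
    - [0, 0, 0, 0, 0, 0]

```text
t: 24.75
ee_pos: [0.4769, 0.0275, 0.2106]
tool_rot: [0.656, 0.688, 0.224, 0.215]
ft_force: [1.9, 0.3, 5.7]
gripper_width: 0.0351
```

Call:
apply_moves:
  deltas:
    - [0, 0, 0, 0, 0, 0]
    - [0, 0, 0, 0, 0, 0]
    - [0, 0, 0, 0, 0, 0]
    - [0, 0, 0, 0, 0, 0]
  jaw: -0.5

```text
t: 25.15
ee_pos: [0.4755, 0.0273, 0.2096]
tool_rot: [0.656, 0.689, 0.223, 0.213]
ft_force: [0.3, 0.3, 0.0]
gripper_width: 0.064
```

```bash
python3 st.py; python3 look.py w16 wrist
```

```text
{'t': 25.15, 'joint_positions': [0.323, 0.499, -0.631, 2.342, 2.212, 0.438, -2.246], 'ee_pos': [0.476, 0.027, 0.21], 'ft_force': [0.253, 0.337, 0.018], 'gripper_width': 0.064}
rel seat [-0.0032  0.     -0.0018] tilt 35.94 yaw 2.79 roll -0.07
```

View pics/w16.png

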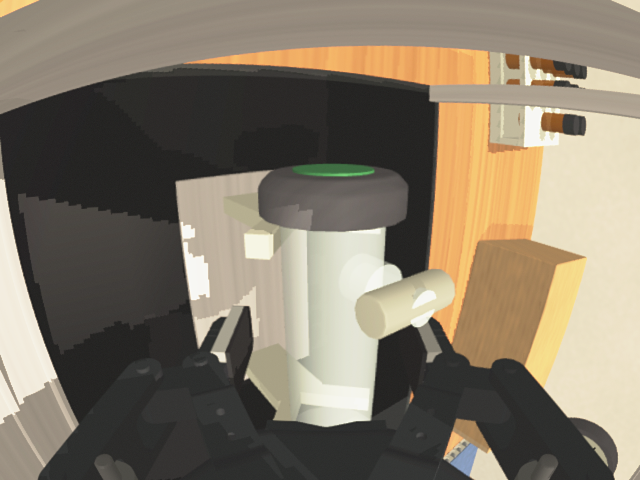

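```bash
cat > t6.py <<'E'
from tiprows import *
from ik import *
p,R,s=cur();q=np.array(s["joint_positions"])
L=.153;seat=np.array([.5655,.030,.0855]);X=Ro.from_euler('z',PSI)
z=R.apply([0,0,1])
W=[(p+R.apply([0,0,L])-z*.04,36,3),(seat+X.apply((-.045,0,.063)),34,3),(seat+X.apply((-.066,0,.10)),30,9),(seat+X.apply((-.068,0,.16)),26,3)]
a,b=p,R
for t,tl,n in W:
    o,a2,b2=tiprows(a,b,t,orient(PSI,np.deg2rad(tl)),n,L)
    for k in range(n):
        rr=np.array(o[k]);a=a+b.apply(rr[:3]*.02);b=b*Ro.from_rotvec(rr[3:]*np.pi)
        qn,e,_=ik(a,b,q,n=1);print("   ",a.round(3),qn.round(2),round(e*1e3,1),"dq",np.abs(qn-q).max().round(2));q=qn
    show(o)
E
python3 t6.py
```

```text
[0.468 0.027 0.221] [ 0.32  0.46 -0.63  2.36  2.19  0.41 -2.24] 0.0 dq 0.04
    [0.46  0.027 0.231] [ 0.32  0.42 -0.63  2.37  2.16  0.39 -2.23] 0.0 dq 0.04
    [0.452 0.026 0.242] [ 0.32  0.38 -0.62  2.38  2.14  0.36 -2.22] 0.0 dq 0.04
[[-0.0, -0.0, -0.67, -0.0001, 0.0001, 0.0001], [-0.0, -0.0, -0.66, -0.0001, 0.0, 0.0002], [-0.0, -0.01, -0.67, -0.0001, 0.0001, 0.0001]]
    [0.446 0.025 0.253] [ 0.29  0.34 -0.59  2.39  2.07  0.32 -2.17] 0.0 dq 0.07
    [0.441 0.025 0.264] [ 0.26  0.29 -0.54  2.39  1.99  0.27 -2.09] 0.0 dq 0.09
    [0.435 0.024 0.275] [ 0.21  0.25 -0.49  2.39  1.87  0.23 -1.99] 0.0 dq 0.12
[[-0.03, 0.1, -0.62, 0.0037, -0.0, 0.0], [-0.02, 0.09, -0.62, 0.0037, -0.0, 0.0], [-0.03, 0.08, -0.61, 0.0038, -0.0, 0.0]]
    [0.434 0.024 0.28 ] [ 0.18  0.23 -0.46  2.39  1.78  0.21 -1.91] 0.0 dq 0.09
    [0.432 0.024 0.285] [ 0.16  0.22 -0.43  2.39  1.68  0.19 -1.81] 0.0 dq 0.1
    [0.431 0.024 0.29 ] [ 0.14  0.2  -0.41  2.39  1.55  0.18 -1.69] 0.0 dq 0.13
    [0.43  0.024 0.294] [ 0.15  0.19 -0.41  2.39  1.42  0.18 -1.56] 0.0 dq 0.13
    [0.428 0.023 0.299] [ 0.15  0.17 -0.42  2
[... 374 characters left out ...]
 0.0025, -0.0, 0.0], [-0.0, 0.07, -0.23, 0.0024, -0.0, 0.0], [-0.0, 0.08, -0.24, 0.0025, -0.0, 0.0], [-0.0, 0.07, -0.23, 0.0025, -0.0, 0.0], [-0.0, 0.07, -0.24, 0.0024, -0.0, 0.0], [-0.0, 0.07, -0.24, 0.0025, -0.0, 0.0], [-0.0, 0.07, -0.23, 0.0024, -0.0, 0.0], [-0.0, 0.06, -0.24, 0.0025, -0.0, 0.0], [-0.0, 0.07, -0.24, 0.0025, -0.0, 0.0]]
    [0.426 0.023 0.34 ] [ 0.39  0.11 -0.65  2.32  0.58  0.29 -0.7 ] 0.0 dq 0.28
    [0.428 0.023 0.361] [ 0.45  0.08 -0.69  2.28  0.39  0.35 -0.51] 0.0 dq 0.19
    [0.431 0.024 0.383] [ 0.48  0.05 -0.71  2.24  0.25  0.43 -0.38] 0.0 dq 0.13
[[-0.0, 0.65, -0.88, 0.0074, -0.0, 0.0], [-0.0, 0.62, -0.89, 0.0074, -0.0, 0.0], [-0.0, 0.61, -0.9, 0.0074, -0.0, 0.0]]
```

Call:
apply_moves:
  deltas:
    - [0, 0, -0.4, 0, 0, 0]
    - [0, 0, -0.7, 0, 0, 0]
    - [0, 0, -0.9, 0, 0, 0]
    - [-0.03, 0.1, -0.62, 0.0037, 0, 0]
    - [-0.02, 0.09, -0.62, 0.0037, 0, 0]
    - [-0.03, 0.08, -0.61, 0.0037, 0, 0]

```text
t: 25.8
ee_pos: [0.4348, 0.0239, 0.2765]
tool_rot: [0.659, 0.693, 0.212, 0.202]
ft_force: [0.7, 0.7, 0.5]
gripper_width: 0.064
```

Call:
apply_moves:
  deltas:
    - [0, 0.08, -0.24, 0.0025, 0, 0]
    - [0, 0.07, -0.24, 0.0025, 0, 0]
    - [0, 0.07, -0.24, 0.0025, 0, 0]
    - [0, 0.07, -0.24, 0.0025, 0, 0]
    - [0, 0.07, -0.24, 0.0025, 0, 0]
    - [0, 0.07, -0.24, 0.0025, 0, 0]
    - [0, 0.07, -0.24, 0.0025, 0, 0]
    - [0, 0.07, -0.24, 0.0025, 0, 0]
    - [0, 0.07, -0.24, 0.0025, 0, 0]

```text
t: 26.7
ee_pos: [0.4227, 0.0235, 0.3195]
tool_rot: [0.666, 0.7, 0.187, 0.179]
ft_force: [-0.5, 0.0, -0.6]
gripper_width: 0.0641
```

Call:
apply_moves:
  deltas:
    - [0, 0.33, -0.44, 0.0037, 0, 0]
    - [0, 0.33, -0.44, 0.0037, 0, 0]
    - [0, 0.62, -0.89, 0.0074, 0, 0]
    - [0, 0.62, -0.9, 0.0074, 0, 0]
    - [0, 0, 0, 0, 0, 0]
  jaw: 1

```text
t: 27.2
ee_pos: [0.4322, 0.0243, 0.387]
tool_rot: [0.672, 0.705, 0.164, 0.158]
ft_force: [1.4, 0.1, -0.0]
gripper_width: -0.0001
```

```bash
python3 st.py; python3 look.py w17 wrist cell; python3 look.py top17 top left_pull cell
```

```text
{'t': 27.2, 'joint_positions': [0.566, 0.049, -0.794, 2.232, 0.268, 0.435, -0.389], 'ee_pos': [0.432, 0.024, 0.387], 'ft_force': [1.354, 0.053, -0.02], 'gripper_width': -0.0}
rel seat [-0.0686 -0.0011  0.1623] tilt 26.3 yaw 2.75 roll -0.1
cell 0.82 [0.5646 0.0283 0.082 ]
left_pull 0.58 [ 0.5086 -0.0985  0.1453]
cell 0.58 [0.5654 0.0296 0.0862]
cell 0.55 [0.3744 0.5585 0.0291]
```

View pics/w17.png

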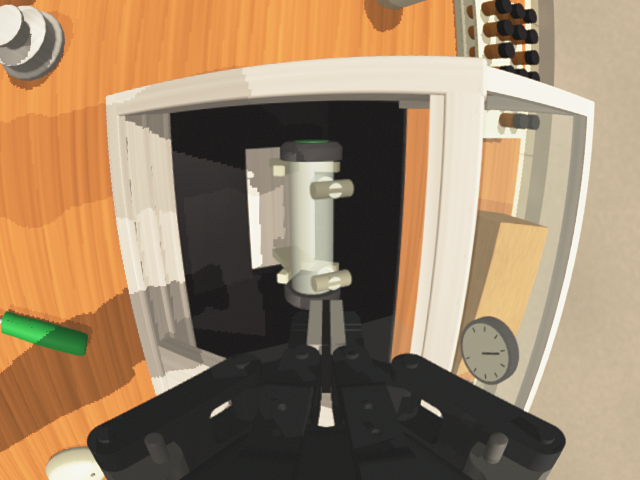

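View pics/top17.png

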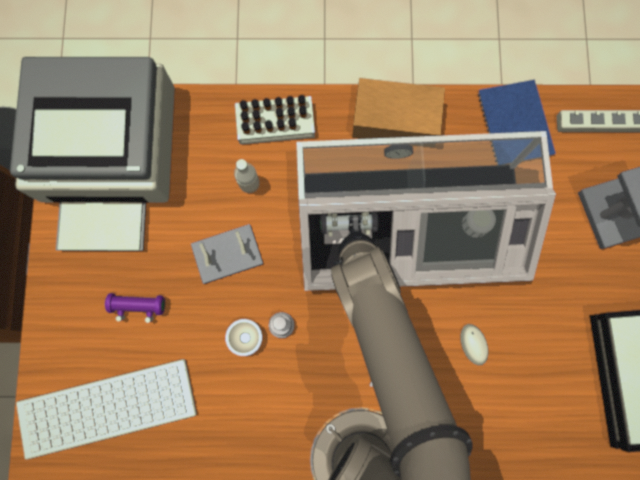

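```bash
python3 - <<'E'
from tiprows import *
from ik import *
p,R,s=cur();q=np.array(s["joint_positions"])
R1=orient(PSI,np.deg2rad(22));P=np.array([.5088,-.0978,.144]);n=np.array([-.766,-.035,.643])
T0=P+n*.009
print("tip ref at prior stop",np.array([.4384,-.1101,.311])+R1.apply([0,0,.173]),T0, T0-R1.apply([0,0,.173]))
a,b=p,R
for t,k in [(T0+[0,0,.06],8),(T0+[0,0,.012],4),(T0,3)]:
    o,a,b=tiprows(a,b,t,R1,k);show(o);print(a,[np.round(v,2) for v in ik(a,b,q)])
E
```

```text
tip ref at prior stop [ 0.50313231 -0.10699068  0.15059719] [ 0.501906 -0.098115  0.149787] [ 0.43717369 -0.10122432  0.31018981]
[[-0.78, -0.03, 0.07, 0.0027, 0.0, 0.0001], [-0.78, -0.03, 0.08, 0.0027, 0.0001, 0.0], [-0.78, -0.03, 0.07, 0.0027, 0.0, 0.0001], [-0.79, -0.03, 0.08, 0.0026, 0.0001, 0.0], [-0.78, -0.03, 0.07, 0.0027, 0.0, 0.0001], [-0.78, -0.03, 0.08, 0.0027, 0.0001, 0.0], [-0.78, -0.03, 0.08, 0.0027, 0.0, 0.0001], [-0.78, -0.02, 0.07, 0.0027, 0.0001, 0.0]]
[ 0.43718286 -0.10115503  0.37028046] [array([ 0.84,  0.13, -0.77,  2.19,  0.08,  0.48,  0.08]), np.float64(0.0), np.float64(0.0)]
[[-0.0, -0.23, 0.56, -0.0, -0.0, 0.0], [-0.0, -0.22, 0.55, -0.0, -0.0, 0.0], [-0.0, -0.23, 0.56, -0.0, -0.0, 0.0], [-0.0, -0.22, 0.56, -0.0, -0.0, 0.0]]
[ 0.4371959  -0.10115301  0.32218514] [array([ 0.8 ,  0.22, -0.75,  2.24,  0.28,  0.37, -0.11]), np.float64(0.0), np.float64(0.0)]
[[-0.0, -0.08, 0.19, -0.0, -0.0, 0.0], [-0.0, -0.07, 0.18, -0.0, -0.0, 0.0], [-0.0, -0.08, 0.19, -0.0, -0.0, 0.0]]
[ 0.43712524 -0.10115606  0.3100775 ] [array([ 0.76,  0.24, -0.72,  2.25,  0.33,  0.34, -0.16]), np.float64(0.0), np.float64(0.0)]
```

Call:
apply_moves:
  deltas:
    - [-0.78, -0.03, 0.07, 0.0027, 0, 0]
    - [-0.78, -0.03, 0.07, 0.0027, 0, 0]
    - [-0.78, -0.03, 0.07, 0.0027, 0, 0]
    - [-0.78, -0.03, 0.07, 0.0027, 0, 0]
    - [-0.78, -0.03, 0.07, 0.0027, 0, 0]
    - [-0.78, -0.03, 0.07, 0.0027, 0, 0]
    - [-0.78, -0.03, 0.07, 0.0027, 0, 0]
    - [-0.78, -0.02, 0.07, 0.0027, 0, 0]
    - [0, -0.22, 0.56, 0, 0, 0]
    - [0, -0.22, 0.56, 0, 0, 0]
    - [0, 0, 0, 0, 0, 0]

```text
t: 28.55
ee_pos: [0.4368, -0.1007, 0.3458]
tool_rot: [0.677, 0.711, 0.137, 0.13]
ft_force: [-0.1, 1.0, -0.0]
gripper_width: -0.0003
```

```bash
python3 st.py; python3 look.py w18 wrist left_pull; python3 - <<'E'
from tiprows import *
p,R,s=cur();R1=orient(PSI,np.deg2rad(22));P=np.array([.5088,-.0978,.144]);n=np.array([-.766,-.035,.643]);T0=P+n*.009
a,b=p,R
for t,k in [(T0+[0,0,.012],3),(T0,3)]:
    o,a,b=tiprows(a,b,t,R1,k);show(o)
E
```

```text
{'t': 28.55, 'joint_positions': [0.758, 0.165, -0.695, 2.221, 0.133, 0.418, 0.028], 'ee_pos': [0.437, -0.101, 0.346], 'ft_force': [-0.067, 0.957, -0.02], 'gripper_width': -0.0}
rel seat [-0.0809 -0.1258  0.1163] tilt 21.82 yaw 2.81 roll 0.02
left_pull 0.67 [ 0.5096 -0.093   0.148 ]
[[-0.01, -0.17, 0.39, -0.0, -0.0, 0.0002], [-0.01, -0.16, 0.39, -0.0, -0.0, 0.0001], [-0.02, -0.17, 0.38, -0.0001, -0.0, 0.0002]]
[[0.0, -0.08, 0.19, 0.0, -0.0, -0.0], [0.0, -0.07, 0.18, 0.0, -0.0, -0.0], [0.0, -0.08, 0.19, 0.0, -0.0, -0.0]]
```

View pics/w18.png

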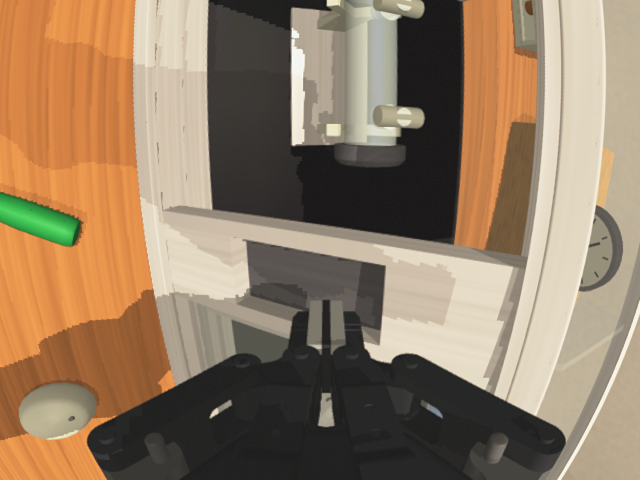

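Call:
apply_moves:
  deltas:
    - [0.05, -0.17, 0.39, 0, 0, 0]
    - [0.05, -0.17, 0.39, 0, 0, 0]
    - [0.05, -0.17, 0.39, 0, 0, 0]
    - [0, -0.08, 0.19, 0, 0, 0]
    - [0, -0.08, 0.19, 0, 0, 0]
    - [0, -0.07, 0.18, 0, 0, 0]
    - [0, 0, 0, 0, 0, 0]

```text
t: 29.35
ee_pos: [0.437, -0.0979, 0.31]
tool_rot: [0.677, 0.711, 0.138, 0.132]
ft_force: [-0.6, 0.4, -0.5]
gripper_width: 0.0
```

Call:
apply_moves:
  deltas:
    - [0.25, 0, 0, 0, 0, 0]
    - [0.3, 0, 0, 0, 0, 0]
    - [0.4, 0, 0, 0, 0, 0]
    - [0.5, 0, 0, 0, 0, 0]
    - [0, 0, 0, 0, 0, 0]

```text
t: 29.85
ee_pos: [0.4357, -0.0677, 0.3107]
tool_rot: [0.676, 0.711, 0.139, 0.133]
ft_force: [-0.3, -0.3, 0.2]
gripper_width: 0.0003
```

```bash
python3 st.py; python3 look.py w19 wrist left_pull
```

```text
{'t': 29.85, 'joint_positions': [0.57, 0.204, -0.595, 2.278, 0.303, 0.32, -0.212], 'ee_pos': [0.436, -0.068, 0.311], 'ft_force': [-0.323, -0.302, 0.185], 'gripper_width': 0.0}
rel seat [-0.0797 -0.093   0.0815] tilt 22.11 yaw 2.9 roll -0.08
```

View pics/w19.png

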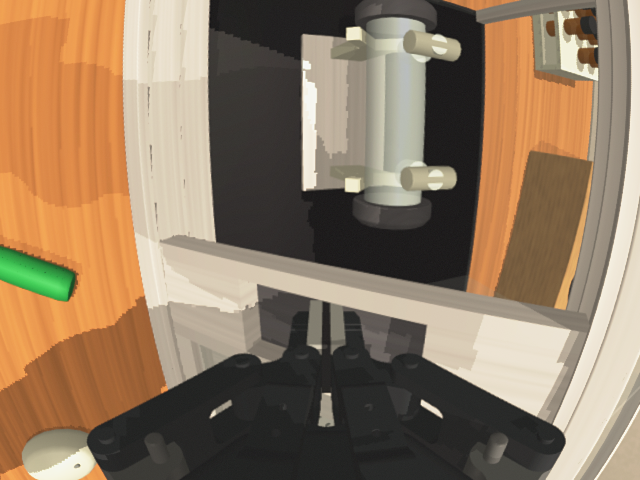

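Call:
apply_moves:
  deltas:
    - [0.5, 0, 0, 0, 0, 0]
    - [0.6, 0, 0, 0, 0, 0]
    - [0.6, 0, 0, 0, 0, 0]
    - [0.6, 0, 0, 0, 0, 0]
    - [0.6, 0, 0, 0, 0, 0]
    - [0.6, 0, 0, 0, 0, 0]
    - [0.6, 0, 0, 0, 0, 0]
    - [0.6, 0, 0, 0, 0, 0]
    - [0.6, 0, 0, 0, 0, 0]
    - [0.6, 0, 0, 0, 0, 0]
    - [0.6, 0, 0, 0, 0, 0]
    - [0.6, 0, 0, 0, 0, 0]

```text
t: 31.15
ee_pos: [0.4291, 0.0722, 0.3104]
tool_rot: [0.678, 0.71, 0.138, 0.133]
ft_force: [0.3, -3.9, 2.0]
gripper_width: -0.0001
```

Call:
apply_moves:
  deltas:
    - [0.3, 0, 0, 0, 0, 0]
    - [0.2, 0, 0, 0, 0, 0]
    - [0.1, 0, 0, 0, 0, 0]

```text
t: 31.45
ee_pos: [0.4284, 0.0847, 0.3104]
tool_rot: [0.677, 0.711, 0.138, 0.133]
ft_force: [0.9, -3.2, 2.2]
gripper_width: 0.0002
```

```bash
python3 st.py; python3 look.py w20 wrist left_pull
```

```text
{'t': 31.45, 'joint_positions': [0.079, 0.184, -0.498, 2.294, 0.615, 0.383, -0.887], 'ee_pos': [0.428, 0.085, 0.31], 'ft_force': [0.89, -3.195, 2.171], 'gripper_width': 0.0}
rel seat [-0.0797  0.0594  0.0811] tilt 22.09 yaw 2.76 roll -0.08
```

View pics/w20.png

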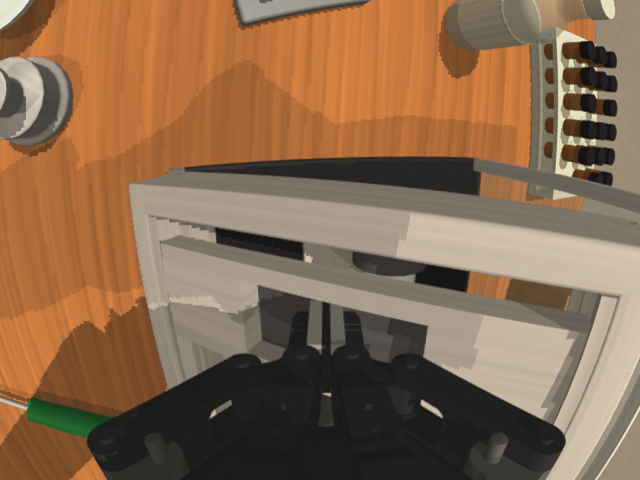

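Call:
apply_moves:
  deltas:
    - [0.25, 0, 0, 0, 0, 0]
    - [0.2, 0, 0, 0, 0, 0]
    - [0.15, 0, 0, 0, 0, 0]
    - [0.1, 0, 0, 0, 0, 0]

```text
t: 31.95
ee_pos: [0.4275, 0.0992, 0.3102]
tool_rot: [0.677, 0.711, 0.138, 0.132]
ft_force: [2.6, -4.7, 0.9]
gripper_width: 0.0002
```

Call:
apply_moves:
  deltas:
    - [0.1, 0, 0, 0, 0, 0]
    - [0.1, 0, 0, 0, 0, 0]

```text
t: 32.15
ee_pos: [0.4275, 0.1015, 0.3102]
tool_rot: [0.678, 0.71, 0.137, 0.133]
ft_force: [2.1, -12.4, 5.3]
gripper_width: 0.0001
```

Call:
apply_moves:
  deltas:
    - [0.1, 0, 0, 0, 0, 0]
    - [0, 0, 0, 0, 0, 0]

```text
t: 32.35
ee_pos: [0.4276, 0.102, 0.3102]
tool_rot: [0.679, 0.709, 0.136, 0.134]
ft_force: [1.3, -12.7, 6.0]
gripper_width: -0.0001
```

```bash
python3 st.py; python3 look.py w21 wrist left_pull
```

```text
{'t': 32.35, 'joint_positions': [0.028, 0.19, -0.494, 2.286, 0.65, 0.405, -0.964], 'ee_pos': [0.428, 0.102, 0.31], 'ft_force': [1.279, -12.714, 5.985], 'gripper_width': -0.0}
rel seat [-0.08    0.0759  0.0808] tilt 22.0 yaw 2.47 roll -0.34
```

View pics/w21.png

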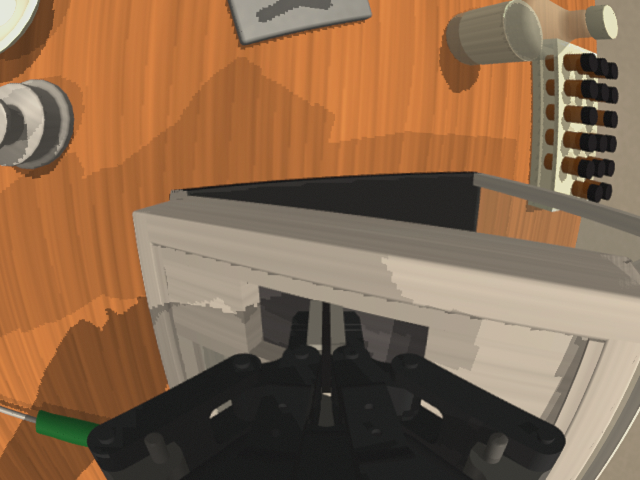

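Call:
apply_moves:
  deltas:
    - [0.1, 0, 0, 0, 0, 0]
    - [0.1, 0, 0, 0, 0, 0]
    - [0, 0, 0, 0, 0, 0]

```text
t: 32.75
ee_pos: [0.4276, 0.1033, 0.3102]
tool_rot: [0.68, 0.708, 0.133, 0.136]
ft_force: [1.0, -20.8, 11.5]
gripper_width: -0.0005
```

Call:
apply_moves:
  deltas:
    - [-0.2, 0, 0, 0, 0, 0]
    - [-0.2, 0, 0, 0, 0, 0]
    - [-0.15, -0.03, -0.1, 0, 0, 0]
    - [0, 0.08, -0.3, 0, 0, 0]
    - [0, 0.22, -0.56, 0, 0, 0]
    - [0, 0.35, -0.9, 0, 0, 0]
    - [0, 0.35, -0.9, 0, 0, 0]
    - [0, 0.2, -0.9, 0, 0, 0]
    - [0, 0, -0.9, 0, 0, 0]
    - [0, 0, 0, 0, 0, 0]

```text
t: 33.75
ee_pos: [0.4148, 0.0986, 0.4053]
tool_rot: [0.676, 0.711, 0.14, 0.133]
ft_force: [-0.1, 0.6, -0.3]
gripper_width: 0.0002
```

```bash
python3 st.py; python3 look.py w22 wrist left_pull; python3 look.py top22 top left_pull cell right_pull;python3 look.py s22 scene left_pull right_pull; python3 - <<'E'
import cv2
a=cv2.imread("pics/s22.png")[100:320,200:420];cv2.imwrite("pics/s22c.png",cv2.resize(a,None,fx=2.7,fy=2.7,interpolation=cv2.INTER_CUBIC))
for n in ("top22","top0"):
    a=cv2.imread(f"pics/{n}.png")[190:300,290:560];cv2.imwrite(f"pics/{n}c.png",cv2.resize(a,None,fx=2.5,fy=2.5,interpolation=cv2.INTER_CUBIC))
a=cv2.imread("pics/top0c.png");b=cv2.imread("pics/top22c.png");cv2.imwrite("pics/cmp.png",cv2.vconcat([a,b]))
E
```

```text
{'t': 33.75, 'joint_positions': [0.175, 0.005, -0.594, 2.205, 0.257, 0.583, -0.558], 'ee_pos': [0.415, 0.099, 0.405], 'ft_force': [-0.128, 0.569, -0.28], 'gripper_width': 0.0}
rel seat [-0.0922  0.0742  0.1762] tilt 22.29 yaw 2.9 roll -0.04
left_pull 0.8 [0.5031 0.0974 0.1462]
left_pull 0.83 [0.5014 0.0892 0.1446]
left_pull 0.58 [ 0.4275 -0.1441  0.0766]
cell 0.76 [0.3686 0.5554 0.0284]
cell 0.34 [0.286  0.2844 0.0025]
right_pull 0.95 [ 0.5392 -0.3692  0.1273]
left_pull 0.62 [0.5013 0.0954 0.1503]
right_pull 0.74 [ 0.5393 -0.3703  0.1251]
right_pull 0.42 [ 0.4385 -0.1419  0.0046]
```

View pics/w22.png

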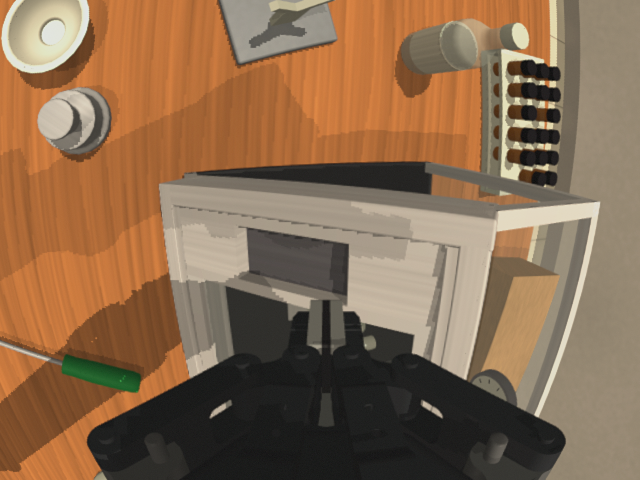

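View pics/cmp.png

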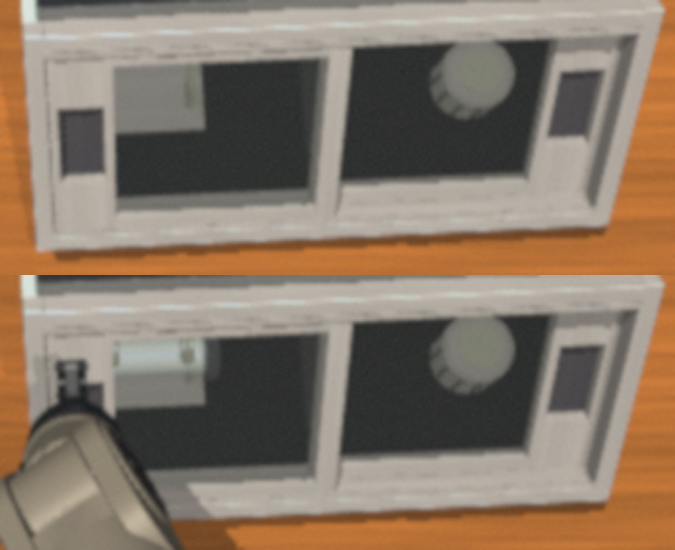

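View pics/s22c.png

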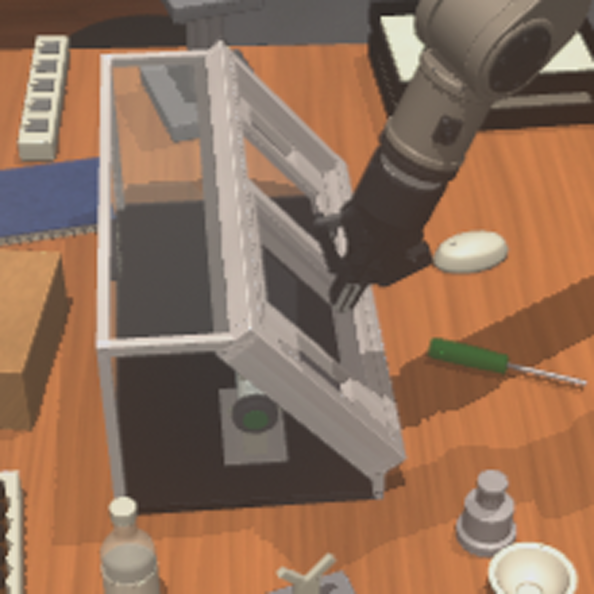

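```bash
python3 -c "
from station import manip
print(manip.job_done()); s=manip.get_state(); print(s['t'],s['ft_force'])"
```

```text
the job is handed in; nothing more can be done
None
the job is handed in; nothing more can be done
```

The glass cell is in the V-rack behind the left door with both taps up, and both doors are shut. I handed the job in at about 34 s on the robot's clock, well inside the 72 s limit.

- **What I did:** I slid the left door open by its finger pull until it met its stop (13 N). I gripped the cell between its taps in the stand and brought it in tilted under the header. I then lowered it onto the V in steps of about 1 mm and released it. Contact force on the rack stayed under about 20 N. Last, I pushed the door back until it stalled on the jamb at about 21 N and backed the arm clear.
- **Last checks:**
    - In the before and after pictures from above, the left door's frame lies where it did at the start.
    - The right door and canister look untouched.
    - Before the door was shut, the cell lay level on both V plates, and it still shows on the rack behind the shut door.
    - The wrist force was near zero after I backed away.
- **Disagreements:**
    - The network estimates of the shut left pull differed by up to 8 mm along the track between cameras, so I relied on the force stall and the picture comparison.
    - My estimate of the cell's seat from the wrist picture was about 1–2 mm off when the cell touched down; I corrected it by feel before letting go.
    - The network did not find the cell through the shut door, where only part of it showed.

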